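Split the matched pairs onto the polishing block in order

ROBOT

A 6-joint arm with a two-finger parallel gripper is mounted at the origin on a cart in front of the work surface, level with it; the furniture and walls round the work are solid. World frame = base frame: x ahead of the robot, y to its left, z up, the work surface at z = 0. Lengths are in m, angles in rad, forces in N, time in s.
With the tool pointing down it reaches from about 0.25 to 0.725 m from the base axis. Payload 4 kg.
Tool frame: the origin (TCP) lies midway between the tips of the shut fingers; the grasp point (between the pads) lies 19 mm behind it; z points along the fingers, y is the line along which they close (so a half turn about z gives the same grasp; the last joint's range is limited). The gripper opens to 85 mm and grips with 20 to 120 N. Pads are 22 mm wide; open, the fingers measure 114 mm over their backs; the gripper's body (76 mm by 85 mm) begins 54 mm behind the grasp point. The pads swing forward as they close: fully open they stand 13 mm farther back than shut.
Start: joints at [1.279, 0.241, 0.005, 1.335, 0, 1.571], TCP at [0.144, 0.479, 0.231] pointing down, gripper open.
Joint ranges: [-2.72, 2.72], [-1.05, 1.87], [-1.09, 1.28], [-1.99, 2.15], [-1.42, 1.44], [-3.14, 3.14]. Speed limits (rad/s): [2.79, 2.79, 3.14, 3.14, 3.14, 3.14].

INTERFACE

Orientations are given as a unit quaternion [x, y, z, w].
In Python, from workcell import bot, camera, job_done gives the robot as it stands.
- The arm moves only by the tool carry_out, never from a script. Its argument "plan" is a list of rows, each an object of numbers: "dx", "dy", "dz": the shift along the tool's x, y, z in mm; "twist": the turn about the tool's z in degrees; "fingers": the closure, from -1 (fully open) to 1 (shut). In form: [{"dx": .., "dy": .., "dz": .., "twist": .., "fingers": ..}, ...]. A call has exactly 5 rows; each row is the pose to reach, as a shift and turn from the pose commanded when the call began, along the tool's axes at that moment; what a row does not reach only later rows make up. A row lasts 1/12 s, in which the tool goes at most 41.7 mm and 7.16 degrees, less where a joint would pass 70% of its speed; a pose out of reach is approached as far as the arm can. A call with a gripper value outside its range is refused whole. The fingers move at their own pace and stop on an object; the grip force is fixed at half the most. Time passes only in rows, so rows that repeat a pose let the fingers close, or fill a call up. It gives the time, the measured TCP pose, the force, the opening and the grip force at its end, in the units of the state.
- bot.get_obs(): the state, without advancing time (a new reading comes with each control period).
- camera(name): name is "scene" or "top" or "wrist"; returns a dict with "image" (480x640x3 uint8, red, green, blue), "intrinsics" (3x3 intrinsics, pixels), "eye" and "attitude" of the camera in the world. Camera axes: x right, y down, z forward; pixel columns grow to the right and rows downward; lengths in m; the calibration is good to about 2 mm. A picture is of the moment at which its call begins. There is no depth.
- job_done(): hands the job in; it is judged then, once.
The state is a dict: "clock": time; "joint_pos": joint angles; "joint_vel": joint speeds; "tau": joint torques, N m; "eef_pos": TCP position; "tool_rot": TCP orientation; "ft_force": force on the tool from outside, world axes, zero at the start; "ft_torque": the same for the moment, N m; "grip_width": finger opening in m; "grasp_force": force on a finger pad.
Only numpy, scipy, OpenCV 4.12 (cv2) and the standard library are available. Lean on these libraries where they do the work, as an engineer would, in place of code of your own. Each camera call takes 0.05 s, during which the arm holds its last target. There are 200 camera calls.

TASK

The four dopped stones in the near row of the double pair block go on to polishing: set each one upright and fully down in the single polishing block, in the same order counted from the steel-stud end, so that every stone has the same place number as its twin. The twins stay standing where they are in the far row.

Things in the scene. Friction and masses are not known exactly. Their poses are not given: they have to be found in the camera images.
- halfmoon_dop: To move; stands in the pair block's near row. On top the half-moon: a thin banded half-disc, 21 x 42 x 7 mm, long side along the row, waxed on an upright aluminium rod 10 mm thick (bare to 64 mm above its foot, then dark wax 13 mm wide; stone from 70 to 77 mm). Origin: centre of the rod's foot; z up the rod, y along the stone. Grip the stone across its short side. Under 0.15 kg.
- spindle_dop: To move; stands in the pair block's near row. On top the spindle: a banded oval pointed at both ends, 22 x 52 x 19 mm, long side along the row, waxed on an upright aluminium rod 10 mm thick (bare to 64 mm above its foot, then dark wax 13 mm wide; stone from 70 to 89 mm). Origin: centre of the rod's foot; z up the rod, y along the stone. Grip the stone across its short side. Under 0.15 kg.
- baton_dop: To move; stands in the pair block's near row. On top the baton: a slim straight-sided black bar, 14 x 34 x 9 mm, long side along the row, waxed on an upright aluminium rod 10 mm thick (bare to 64 mm above its foot, then dark wax 13 mm wide; stone from 70 to 79 mm). Origin: centre of the rod's foot; z up the rod, y along the stone. Grip the stone across its short side. Under 0.15 kg.
- jasper_dop: To move; stands in the pair block's near row. On top the jasper: a chunky, almost square red-brown piece, 23 x 27 x 19 mm, long side along the row, waxed on an upright aluminium rod 10 mm thick (bare to 64 mm above its foot, then dark wax 13 mm wide; stone from 70 to 89 mm). Origin: centre of the rod's foot; z up the rod, y along the stone. Grip the stone across its short side. Under 0.15 kg.
- halfmoon_twin: Twin of halfmoon_dop, alike in stone, rod, size and axes; it stands in the pair block's far row, 62 mm straight behind it, and stays there.
- spindle_twin: Twin of spindle_dop, alike in stone, rod, size and axes; it stands in the pair block's far row, 62 mm straight behind it, and stays there.
- baton_twin: Twin of baton_dop, alike in stone, rod, size and axes; it stands in the pair block's far row, 62 mm straight behind it, and stays there.
- jasper_twin: Twin of jasper_dop, alike in stone, rod, size and axes; it stands in the pair block's far row, 62 mm straight behind it, and stays there.
- pair_block: Fixed pale wood block, 108 (x) x 224 (y) x 48 mm, two rows of four holes: near row x = -31 mm, far row (twins) x = +31. Places 1 to 4 at y = +84, +28, -28, -84; a dark steel stud 16 mm wide on top at y = +110 marks the place 1 end (left). Seated feet are at z = 12 mm. Origin: on the table under the middle of the four columns; y points to the stud, z up. Turned up to 0.4 rad.
- polish_block: Fixed pale wood block, 46 (x) x 224 (y) x 48 mm, one row of four empty holes at x = 0, y = +84, +28, -28, -84 (places 1 to 4); stud, origin and axes as on the pair block. Holes 12 mm wide, 36 mm deep (floor at z = 12 mm), mouths countersunk to 26 mm, 45 degrees. Turned 0.4 to 2.7 rad, so the stud may be at either end. Things up to 24 mm high lie beside it.
There are look-alikes about, which are no part of the job. Leave any blue or red look-alike of the spindle_dop alone.

How it is judged:
At the end, for the whole second after the job is handed in: Each near-row dop stands in the polishing block hole with its twin's place number, within 8 mm of the hole's centre, foot at most 17 mm above the table, lean under 0.2 rad, at rest; each twin stands within 12 mm of where it was, foot and lean likewise, at rest (((y of halfmoon_dop in the frame of polish_block between 0.076 and 0.092 m and y of halfmoon_twin in the frame of pair_block between 0.072 and 0.096 m) or (y of halfmoon_dop in the frame of polish_block between 0.02 and 0.036 m and y of halfmoon_twin in the frame of pair_block between 0.016 and 0.04 m) or (y of halfmoon_dop in the frame of polish_block between -0.036 and -0.02 m and y of halfmoon_twin in the frame of pair_block between -0.04 and -0.016 m) or (y of halfmoon_dop in the frame of polish_block between -0.092 and -0.076 m and y of halfmoon_twin in the frame of pair_block between -0.096 and -0.072 m)) and x of halfmoon_dop in the frame of polish_block between -0.008 and 0.008 m and height (world z) of each of halfmoon_dop, halfmoon_twin, spindle_dop, spindle_twin, baton_dop, baton_twin, jasper_dop, jasper_twin below 0.017 m and angle between each of halfmoon_dop, halfmoon_twin, spindle_dop, spindle_twin, baton_dop, baton_twin, jasper_dop, jasper_twin's own z axis and vertical below 0.2 rad and linear speed of each of halfmoon_dop, halfmoon_twin, spindle_dop, spindle_twin, baton_dop, baton_twin, jasper_dop, jasper_twin below 0.02 m/s and distance of each of halfmoon_twin, spindle_twin, baton_twin, jasper_twin from where it was at the start of the episode below 0.012 m and ((y of spindle_dop in the frame of polish_block between 0.076 and 0.092 m and y of spindle_twin in the frame of pair_block between 0.072 and 0.096 m) or (y of spindle_dop in the frame of polish_block between 0.02 and 0.036 m and y of spindle_twin in the frame of pair_block between 0.016 and 0.04 m) or (y of spindle_dop in the frame of polish_block between -0.036 and -0.02 m and y of spindle_twin in the frame of pair_block between -0.04 and -0.016 m) or (y of spindle_dop in the frame of polish_block between -0.092 and -0.076 m and y of spindle_twin in the frame of pair_block between -0.096 and -0.072 m)) and x of spindle_dop in the frame of polish_block between -0.008 and 0.008 m and ((y of baton_dop in the frame of polish_block between 0.076 and 0.092 m and y of baton_twin in the frame of pair_block between 0.072 and 0.096 m) or (y of baton_dop in the frame of polish_block between 0.02 and 0.036 m and y of baton_twin in the frame of pair_block between 0.016 and 0.04 m) or (y of baton_dop in the frame of polish_block between -0.036 and -0.02 m and y of baton_twin in the frame of pair_block between -0.04 and -0.016 m) or (y of baton_dop in the frame of polish_block between -0.092 and -0.076 m and y of baton_twin in the frame of pair_block between -0.096 and -0.072 m)) and x of baton_dop in the frame of polish_block between -0.008 and 0.008 m and ((y of jasper_dop in the frame of polish_block between 0.076 and 0.092 m and y of jasper_twin in the frame of pair_block between 0.072 and 0.096 m) or (y of jasper_dop in the frame of polish_block between 0.02 and 0.036 m and y of jasper_twin in the frame of pair_block between 0.016 and 0.04 m) or (y of jasper_dop in the frame of polish_block between -0.036 and -0.02 m and y of jasper_twin in the frame of pair_block between -0.04 and -0.016 m) or (y of jasper_dop in the frame of polish_block between -0.092 and -0.076 m and y of jasper_twin in the frame of pair_block between -0.096 and -0.072 m)) and x of jasper_dop in the frame of polish_block between -0.008 and 0.008 m); the robot touches nothing.
It fails at once if a twin is pulled out or knocked over (angle between any of halfmoon_twin, spindle_twin, baton_twin, jasper_twin's own z axis and vertical above 0.4 rad or height (world z) of any of halfmoon_twin, spindle_twin, baton_twin, jasper_twin above 0.03 m).
It also fails if it takes over 122 s, if anything falls off the work surface, if the arm or the gripper's body presses on something with over 40 N, if the wrist force passes 120 N, or if a joint passes its speed limit or range.

## Working session

There is one attempt and no reset: what is moved stays moved. The work goes in short steps, Python scripts to look and compute and a tool call to move; the robot and the scene stay as the last step left them, time stands still between calls to the robot, and variables do not carry over. Pictures are saved under pics/ and viewed, at most 14 in all, crops included, and the job is handed in when it is done.

Besides the shell and the picture viewer there is one more tool, called as name([rows], argument=value, ...), one row to a line, values as JSON. carry_out: Moves the arm, as the interface text tells. Its arguments: {"type":"object","properties":{"plan":{"type":"array","items":{"type":"object","properties":{"dx":{"type":"number"},"dy":{"type":"number"},"dz":{"type":"number"},"twist":{"type":"number"},"fingers":{"type":"number"}}}}},"required":["plan"]}

```bash
mkdir -p pics; ls; python3 - <<'E'
from workcell import bot,camera
import cv2,numpy as np
o=bot.get_obs(); print(o['clock'],o['eef_pos'],o['tool_rot'],o['grip_width'])
for n in ['scene','top']:
    c=camera(n); cv2.imwrite(f'pics/{n}0.png',c['image'][:,:,::-1]); print(n,c['intrinsics'],c['eye'],c['attitude'])
    np.savez(f'{n}0.npz',**c)
E
```

```text
pics
0.0 [0.14364535 0.47826194 0.23040049] [ 1.45381768e-01  9.89375069e-01 -1.04277739e-03 -1.67114248e-04] 0.0855416852348617
scene [[507.72219555   0.         318.19290353]
 [  0.         507.72219555 235.60538036]
 [  0.           0.           1.        ]] [-0.17132074  0.64497676  0.45218806] [-0.35632074  0.75542786 -0.49698971  0.23529875]
top [[466.41942585   0.         320.8112604 ]
 [  0.         466.41942585 237.65042104]
 [  0.           0.           1.        ]] [0.41453451 0.03435426 0.88939143] [-0.6989791   0.71084818 -0.0599922   0.05023967]
```

View pics/scene0.png

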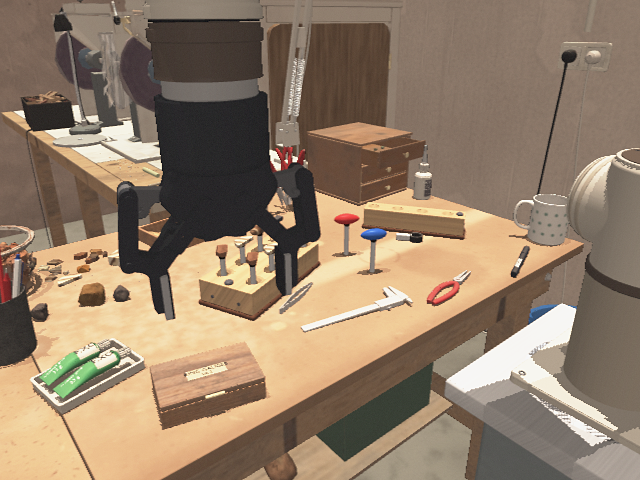

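View pics/top0.png

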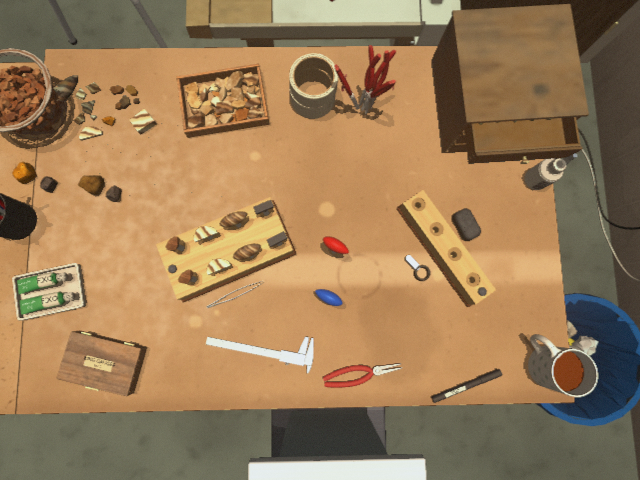

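```bash
cat > h.py <<'E'
import numpy as np,cv2
from scipy.spatial.transform import Rotation as R
def ray(c,uv,z):
    d=R.from_quat(c['attitude']).apply(np.linalg.inv(c['intrinsics'])@[uv[0],uv[1],1.]); e=np.array(c['eye'])
    return e+d*(z-e[2])/d[2]
def proj(c,p):
    q=c['intrinsics']@R.from_quat(c['attitude']).inv().apply(np.array(p)-c['eye']); return q[:2]/q[2]
E
python3 - <<'E'
from h import *
c=dict(np.load('top0.npz')); im=c['image'][:,:,::-1]
a=cv2.resize(im[190:310,150:300],None,fx=2.65,fy=2.65,interpolation=2)
b=cv2.resize(im[180:315,390:510],None,fx=3,fy=3,interpolation=2)
o=np.zeros((410,800,3),np.uint8);o[:a.shape[0],:a.shape[1]]=a;o[:405,420:780]=b
cv2.imwrite('pics/crop1.png',o)
g=cv2.cvtColor(im,cv2.COLOR_BGR2HSV)
m=((g[...,0]>18)&(g[...,0]<32)&(g[...,1]>60)&(g[...,2]>120)).astype(np.uint8)
m=cv2.morphologyEx(m,cv2.MORPH_OPEN,np.ones((3,3)))
n,l,s,ce=cv2.connectedComponentsWithStats(m)
for i in range(1,n):
    if s[i,4]>150: print(s[i],ce[i])
print(g[250,205],g[265,180],g[215,412],g[240,350],g[330,300])
for uv,z in [((172,268),.05),((482,292),.05),((472,279),.048),((453,254),.048),((436,229),.048),((419,205),.048),((335,245),.09),((327,297),.09)]: print(uv,ray(c,uv,z).round(4))
E
```

```text
[185   0  24  26 550] [196.57090909  12.33636364]
[ 210    0  211   27 2028] [265.47189349  15.70512821]
[ 425  197   69  104 1127] [460.14818101 254.34960071]
[404 202  30  41 214] [417.38785047 219.85981308]
[ 162  215  130   84 3285] [224.73455099 253.68188737]
[ 84 356  29  16 292] [ 98.13356164 363.20890411]
[ 21 124 230] [ 19 132 230] [ 21 126 220] [ 15 132 201] [ 15 131 203]
(172, 268) [0.4956 0.2898 0.05  ]
(482, 292) [ 0.4431 -0.2663  0.05  ]
(472, 279) [ 0.4668 -0.2505  0.048 ]
(453, 254) [ 0.5128 -0.2189  0.048 ]
(436, 229) [ 0.5595 -0.1904  0.048 ]
(419, 205) [ 0.6051 -0.1614  0.048 ]
(335, 245) [ 0.5269 -0.0022  0.09  ]
(327, 297) [0.4378 0.0135 0.09  ]
```

View pics/crop1.png

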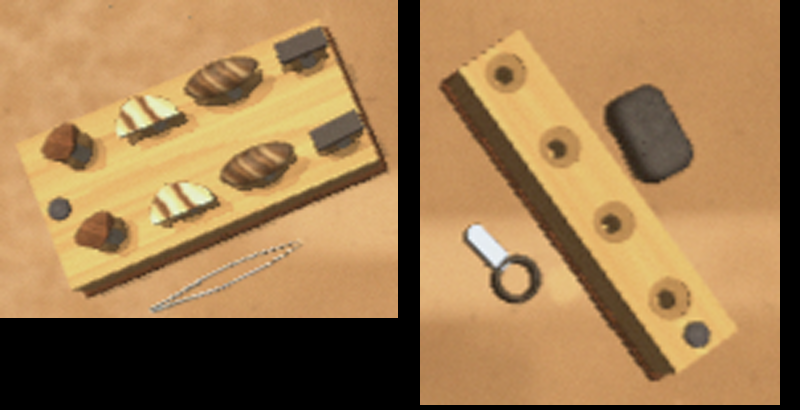

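```bash
cat > m1.py <<'E'
from h import *
c=dict(np.load('top0.npz'))
def fit(loc,w):
    loc=np.array(loc,float);w=np.array(w); lc,wc=loc.mean(0),w.mean(0); H=(loc-lc).T@(w-wc)
    th=np.arctan2(H[0,1]-H[1,0],H[0,0]+H[1,1]); Q=np.array([[np.cos(th),-np.sin(th)],[np.sin(th),np.cos(th)]])
    t=wc-Q@lc; return th,t,(w-(loc@Q.T+t))
A=lambda x,y:(150+x/2.65,190+y/2.65); B=lambda x,y:(390+(x-420)/3,180+y/3)
w=[ray(c,B(*p),.048)[:2] for p in [(669,298),(614,222),(560,147),(506,73)]]
thp,tp,r=fit([(0,.084),(0,.028),(0,-.028),(0,-.084)],w); print('polish',thp,tp,'\n',(r*1e3).round(1))
w=[ray(c,A(*p),.048)[:2] for p in [(18,147),(322,20),(385,165),(82,290)]]
tha,ta,r=fit([(.054,.112),(.054,-.112),(-.054,-.112),(-.054,.112)],w); print('pair',tha,ta,'\n',(r*1e3).round(1))
rot=lambda th,p:np.array([np.cos(th)*p[0]-np.sin(th)*p[1],np.sin(th)*p[0]+np.cos(th)*p[1]])
P=[tp+rot(thp,(0,y)) for y in (.084,.028,-.028,-.084)]; N=[ta+rot(tha,(-.031,y)) for y in (.084,.028,-.028,-.084)]
if __name__=='__main__':
    print(np.round(P,4).tolist(),np.linalg.norm(P,axis=1)); print(np.round(N,4).tolist())
    for p,z in [((101,228),.09),((183,202),.089),((258,165),.095),((335,130),.091)]: print(ray(c,A(*p),z).round(4))
E
python3 m1.py
python3 - <<'E'
from workcell import bot; o=bot.get_obs(); print(o['joint_pos'],o['ft_force'])
E
```

```text
polish 2.148578293577065 [ 0.53621789 -0.20666301] 
 [[ 0.3  0.2]
 [ 0.   0. ]
 [-0.1 -0.3]
 [-0.2 -0. ]]
pair 0.39234380338416824 [0.53011941 0.19293037] 
 [[-0.   2.1]
 [ 0.5  1.3]
 [-2.4 -0.4]
 [ 1.9 -3. ]]
[[0.4659, -0.2525], [0.5128, -0.222], [0.5597, -0.1914], [0.6066, -0.1608]] [0.52990196 0.55873981 0.59148649 0.62753036]
[[0.4694, 0.2587], [0.4908, 0.2069], [0.5122, 0.1552], [0.5336, 0.1035]]
[0.4775 0.2498 0.09  ]
[0.4935 0.1976 0.089 ]
[0.5161 0.1485 0.095 ]
[0.5388 0.099  0.091 ]
[ 1.27900255e+00  2.41312479e-01  3.87938371e-03  1.33522686e+00
 -1.10451256e-05  1.57078696e+00] [0.00972074 0.47167266 1.12360265]
```

carry_out([
  {"dx": -36, "dy": -16, "dz": 0, "twist": 0, "fingers": 0},
  {"dx": -72, "dy": -32, "dz": 0, "twist": 0, "fingers": 0},
  {"dx": -108, "dy": -47, "dz": 0, "twist": 0, "fingers": 0},
  {"dx": -144, "dy": -63, "dz": 0, "twist": 0, "fingers": 0},
  {"dx": -180, "dy": -79, "dz": 0, "twist": 0, "fingers": 0},
])

```text
clock: 0.52
eef_pos: [0.2942, 0.3499, 0.2309]
tool_rot: [0.145, 0.989, -0.0, -0.0]
ft_force: [-0.4, 1.1, 1.0]
grip_width: 0.0426
grasp_force: 0.0
```

carry_out([
  {"dx": -36, "dy": -16, "dz": 0, "twist": 7, "fingers": 0},
  {"dx": -72, "dy": -32, "dz": 0, "twist": 14, "fingers": 0},
  {"dx": -108, "dy": -47, "dz": 0, "twist": 21, "fingers": 0},
  {"dx": -144, "dy": -63, "dz": 0, "twist": 28, "fingers": 0},
  {"dx": -180, "dy": -79, "dz": 0, "twist": 35, "fingers": 0},
])

```text
clock: 0.93
eef_pos: [0.4441, 0.2223, 0.231]
tool_rot: [0.439, 0.899, -0.0, -0.0]
ft_force: [0.6, 0.9, -0.6]
grip_width: 0.0425
grasp_force: 0.0
```

```bash
cat > plan.py <<'E'
from h import *
from workcell import bot
def go(x,y,z,yaw=None,q=True):
    """print shift (mm) in tool axes and twist (deg) to TCP target; yaw = world angle of tool y (mod 180)"""
    o=bot.get_obs(); r=R.from_quat(o['tool_rot']); d=r.inv().apply(np.array([x,y,z])-o['eef_pos'])*1e3
    Y=r.as_matrix()[:,1]; a=np.degrees(np.arctan2(Y[1],Y[0])); t=0 if yaw is None else -((np.degrees(yaw)-a+90)%180-90)
    print('shift',d.round(1),'twist',round(t,2),'pose',np.round(o['eef_pos'],4),'yaw',a.round(2),'w',round(o['grip_width'],4),'t',round(o['clock'],2),'F',np.round(o['ft_force'],1),'tilt',r.as_matrix()[:,2].round(4),'gf',np.round(o['grasp_force'],1),'q6',round(o['joint_pos'][5],2))
E
python3 - <<'E'
from plan import *
go(.50,.18,.23,.392)
E
```

```text
shift [-67.7  18.1   1. ] twist 15.47 pose [0.4441 0.2223 0.231 ] yaw 37.93 w 0.0425 t 0.93 F [ 0.6  0.9 -0.6] tilt [-6.e-04 -2.e-04 -1.e+00] gf 0.0 q6 1.37
```

carry_out([
  {"dx": -23, "dy": 6, "dz": 0, "twist": 5, "fingers": 0},
  {"dx": -45, "dy": 12, "dz": 0, "twist": 10, "fingers": 0},
  {"dx": -68, "dy": 18, "dz": 0, "twist": 15.5, "fingers": 0},
  {"dx": -68, "dy": 18, "dz": 0, "twist": 15.5, "fingers": 0},
  {"dx": -68, "dy": 18, "dz": 0, "twist": 15.5, "fingers": 0},
])

```text
clock: 1.35
eef_pos: [0.4997, 0.1808, 0.2304]
tool_rot: [0.554, 0.832, -0.001, -0.001]
ft_force: [0.1, -0.4, -0.2]
grip_width: 0.0426
grasp_force: 0.0
```

```bash
python3 - <<'E'
from plan import *
from workcell import camera
c=camera('wrist'); np.savez('w1.npz',**c); cv2.imwrite('pics/w1.png',c['image'][:,:,::-1]); print(c['intrinsics'],c['eye'],R.from_quat(c['attitude']).as_matrix().round(3))
go(.5,.18,.23,.392)
E
```

```text
[[368.50866178   0.         328.97738218]
 [  0.         368.50866178 233.55805475]
 [  0.           0.           1.        ]] [0.4750331  0.24088589 0.37309105] [[ 0.923  0.373  0.097]
 [ 0.385 -0.891 -0.239]
 [-0.003  0.258 -0.966]]
shift [-1.7  0.4  0.6] twist 0.33 pose [0.499  0.1814 0.2306] yaw 22.79 w 0.0427 t 1.4 F [0.6 0.6 0.5] tilt [-1.9e-03 -3.0e-04 -1.0e+00] gf 0.0 q6 1.52
```

View pics/w1.png

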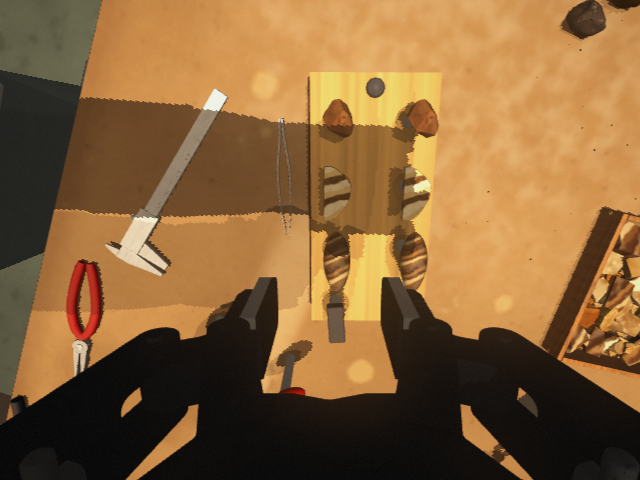

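```bash
cat > m2.py <<'E'
from m1 import *
w=dict(np.load('w1.npz'))
pts={'TL':((309.5,72),.048),'TR':((441.5,72),.048),'BL':((312,320),.048),'stud':((375,87),.051),'spin':((336.5,261),.0915),'baton':((336.5,317),.091),'jas':((338,118),.0915),'spinT':((413,260),.0915),'jasT':((424,118),.0915)}
for k,(uv,z) in pts.items():
    p=ray(w,uv,z); print(k,p.round(4),'local(m1 frame)',(rot(-tha,p[:2]-ta)*1e3).round(1))
for k,p,z in [('stud',A(59,209),.051),('spin',A(258.5,163),.0915),('spinT',A(223.5,79),.0915)]:
    p=ray(c,p,z); print('top',k,p.round(4),(rot(-tha,p[:2]-ta)*1e3).round(1))
E
python3 m2.py | tail -12
# mask-based rect on top picture
python3 - <<'E'
from m1 import *
g=cv2.cvtColor(np.ascontiguousarray(c['image'][:,:,::-1]),cv2.COLOR_BGR2HSV)
m=((g[...,0]>17)&(g[...,0]<32)&(g[...,1]>60)&(g[...,2]>150)).astype(np.uint8); m[:205]=0;m[305:]=0;m[:,:155]=0;m[:,300:]=0
k=cv2.morphologyEx(m,cv2.MORPH_OPEN,np.ones((3,3)))
ct=np.vstack(cv2.findContours(k,0,2)[0]); b=cv2.boxPoints(cv2.minAreaRect(ct)); print(b, cv2.minAreaRect(ct))
print([ray(c,p,.048)[:2].round(4).tolist() for p in b])
E
```

```text
TL [0.4403 0.2805 0.048 ] local(m1 frame) [-49.5 115.2]
TR [0.5398 0.322  0.048 ] local(m1 frame) [ 58.3 115.6]
BL [0.526  0.0737 0.048 ] local(m1 frame) [ -49.4 -108.6]
stud [0.4943 0.2902 0.051 ] local(m1 frame) [  4.1 103.6]
spin [0.5178 0.1524 0.0915] local(m1 frame) [-26.9 -32.7]
baton [0.5373 0.1064 0.091 ] local(m1 frame) [-26.5 -82.7]
jas [0.4758 0.2543 0.0915] local(m1 frame) [-26.8  77.5]
spinT [0.5743 0.177  0.0915] local(m1 frame) [ 34.7 -31.6]
jasT [0.5336 0.2785 0.0915] local(m1 frame) [36.  77.7]
top stud [0.4939 0.289  0.051 ] [  3.3 102.6]
top spin [0.5178 0.1487 0.0915] [-28.3 -36.2]
top spinT [0.5737 0.1719 0.0915] [ 32.3 -36.1]
polish 2.148578293577065 [ 0.53621789 -0.20666301] 
 [[ 0.3  0.2]
 [ 0.   0. ]
 [-0.1 -0.3]
 [-0.2 -0. ]]
pair 0.39234380338416824 [0.53011941 0.19293037] 
 [[-0.   2.1]
 [ 0.5  1.3]
 [-2.4 -0.4]
 [ 1.9 -3. ]]
[[153.88164 244.716  ]
 [270.33136 196.19528]
 [292.96448 250.5148 ]
 [176.51477 299.03552]] ((223.42306518554688, 247.6154022216797), (58.846153259277344, 126.15385437011719), 67.38013458251953)
[[0.5386, 0.3245], [0.6259, 0.1135], [0.524, 0.0725], [0.4401, 0.2807]]
```

```bash
cat > t.py <<'E'
from plan import *
import contextlib,io
with contextlib.redirect_stdout(io.StringIO()):
    import m1
O=m1.ta+m1.rot(m1.tha,(.0044,-.0067)); YA=.394; YP=m1.thp-np.pi
NR=[O+m1.rot(YA,(-.031,y)) for y in (.084,.028,-.028,-.084)]; PL=m1.P
E
python3 - <<'E'
from t import *
print(np.round(NR,4).tolist(),np.round(PL,4).tolist())
go(*NR[0],.071,YA)
E
```

```text
[[0.4759, 0.2541], [0.4974, 0.2024], [0.5189, 0.1507], [0.5404, 0.099]] [[0.4659, -0.2525], [0.5128, -0.222], [0.5597, -0.1914], [0.6066, -0.1608]]
shift [ 75.9   7.1 159.6] twist 0.21 pose [0.499  0.1814 0.2306] yaw 22.79 w 0.0427 t 1.4 F [0.6 0.6 0.5] tilt [-1.9e-03 -3.0e-04 -1.0e+00] gf 0.0 q6 1.52
```

carry_out([
  {"dx": 38, "dy": 3.5, "dz": 0, "twist": 0.2, "fingers": 0},
  {"dx": 76, "dy": 7, "dz": 0, "twist": 0.2, "fingers": 0},
  {"dx": 76, "dy": 7, "dz": 35, "twist": 0.2, "fingers": 0},
  {"dx": 76, "dy": 7, "dz": 70, "twist": 0.2, "fingers": 0},
  {"dx": 76, "dy": 7, "dz": 100, "twist": 0.2, "fingers": 0},
])

```text
clock: 1.82
eef_pos: [0.4746, 0.2562, 0.13]
tool_rot: [0.553, 0.833, 0.0, -0.0]
ft_force: [-0.9, -0.6, 0.3]
grip_width: 0.0425
grasp_force: 0.0
```

```bash
python3 - <<'E'
from t import *
from workcell import camera
c=camera('wrist'); np.savez('w2.npz',**c); cv2.imwrite('pics/w2.png',c['image'][:,:,::-1])
go(*NR[0],.071,YA)
E
```

```text
shift [-1.6  5.5 52.5] twist 0.24 pose [0.4708 0.2538 0.1235] yaw 22.81 w 0.043 t 1.87 F [-2.8 -1.4 -4.3] tilt [-0.0106 -0.0054 -0.9999] gf 0.0 q6 1.67
```

View pics/w2.png

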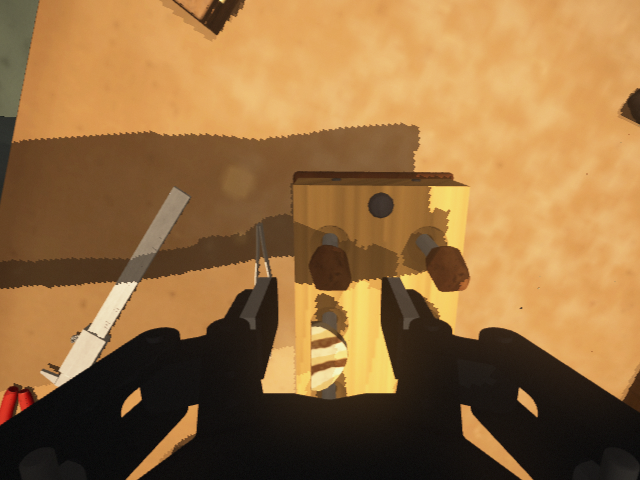

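carry_out([
  {"dx": 0, "dy": 0, "dz": 15, "twist": 0, "fingers": 0},
  {"dx": 0, "dy": 0, "dz": 30, "twist": 0, "fingers": 0},
  {"dx": 0, "dy": 0, "dz": 45, "twist": 0, "fingers": 0},
  {"dx": 0, "dy": 0, "dz": 55, "twist": 0, "fingers": 0},
  {"dx": 0, "dy": 0, "dz": 59, "twist": 0, "fingers": 0},
])

```text
clock: 2.28
eef_pos: [0.475, 0.2546, 0.0715]
tool_rot: [0.554, 0.832, -0.001, -0.001]
ft_force: [-0.0, 0.2, 0.4]
grip_width: 0.0428
grasp_force: 0.0
```

carry_out([
  {"fingers": 0},
  {"fingers": 0},
  {"fingers": 0},
  {"fingers": 0},
  {"fingers": 0},
])

```text
$.plan[0]: bad value
```

```bash
python3 - <<'E'
from t import *
go(*NR[0],.071,YA)
E
```

```text
shift [-0.8  0.6  0.5] twist 0.09 pose [0.475  0.2546 0.0715] yaw 22.67 w 0.0428 t 2.28 F [-0.   0.2  0.4] tilt [-0.0022 -0.001  -1.    ] gf 0.0 q6 1.67
```

Well placed. Close on the jasper and lift gently.

carry_out([
  {"dx": 0, "dy": 0, "dz": 0, "twist": 0, "fingers": 1},
  {"dx": 0, "dy": 0, "dz": 0, "twist": 0, "fingers": 1},
  {"dx": 0, "dy": 0, "dz": 0, "twist": 0, "fingers": 1},
  {"dx": 0, "dy": 0, "dz": 0, "twist": 0, "fingers": 1},
  {"dx": 0, "dy": 0, "dz": 0, "twist": 0, "fingers": 1},
])

```text
clock: 2.7
eef_pos: [0.477, 0.2548, 0.0731]
tool_rot: [0.555, 0.832, 0.001, 0.0]
ft_force: [0.1, -0.1, 1.1]
grip_width: 0.0184
grasp_force: 58.7
```

carry_out([
  {"dx": 0, "dy": 0, "dz": -10, "twist": 0, "fingers": 1},
  {"dx": 0, "dy": 0, "dz": -20, "twist": 0, "fingers": 1},
  {"dx": 0, "dy": 0, "dz": -30, "twist": 0, "fingers": 1},
  {"dx": 0, "dy": 0, "dz": -40, "twist": 0, "fingers": 1},
  {"dx": 0, "dy": 0, "dz": -50, "twist": 0, "fingers": 1},
])

```text
clock: 3.12
eef_pos: [0.4768, 0.2547, 0.124]
tool_rot: [0.555, 0.832, 0.001, 0.0]
ft_force: [-0.3, -0.5, -0.4]
grip_width: 0.0183
grasp_force: 58.6
```

carry_out([
  {"dx": 0, "dy": 0, "dz": -20, "twist": 0, "fingers": 1},
  {"dx": 0, "dy": 0, "dz": -45, "twist": 0, "fingers": 1},
  {"dx": 0, "dy": 0, "dz": -70, "twist": 0, "fingers": 1},
  {"dx": 0, "dy": 0, "dz": -80, "twist": 0, "fingers": 1},
  {"dx": 0, "dy": 0, "dz": -80, "twist": 0, "fingers": 1},
])

```text
clock: 3.53
eef_pos: [0.4783, 0.2555, 0.206]
tool_rot: [0.555, 0.832, 0.003, 0.002]
ft_force: [1.2, 0.3, -0.9]
grip_width: 0.0184
grasp_force: 58.7
```

```bash
python3 - <<'E'
from t import *
from workcell import camera
c=camera('scene'); np.savez('s3.npz',**c); cv2.imwrite('pics/s3.png',c['image'][60:360,130:530,::-1])
go(*PL[0],.2,YP)
E
```

```text
shift [-464.2 -205.5    2.9] twist 79.48 pose [0.4773 0.255  0.2038] yaw 22.58 w 0.0184 t 3.58 F [ 0.5  0.6 -1.9] tilt [ 0.0032  0.0017 -1.    ] gf 58.7 q6 1.67
```

View pics/s3.png

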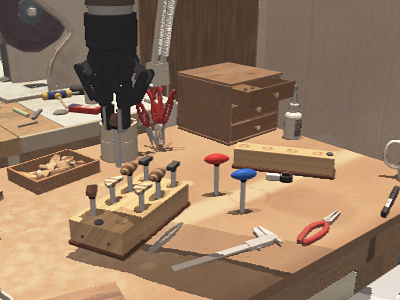

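```bash
python3 - <<'E'
from h import *
c=dict(np.load('s3.npz')); cv2.imwrite('pics/s3z.png',cv2.resize(c['image'][140:320,190:340,::-1],None,fx=3.3,fy=3.3,interpolation=2))
E
```

```text
(no output)
```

View pics/s3z.png

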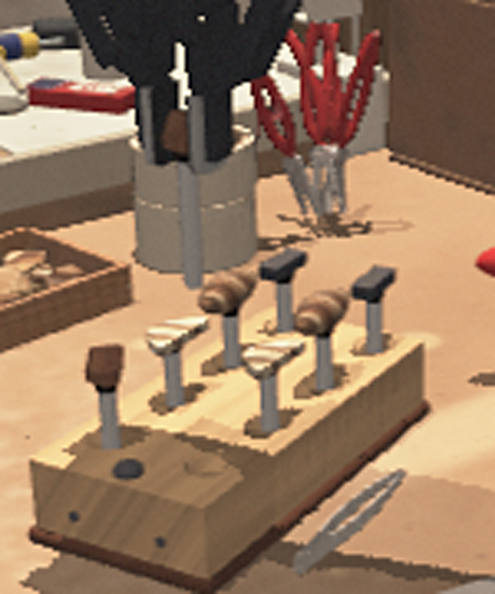

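```bash
python3 - <<'E'
from h import *
c=dict(np.load('s3.npz'))
for p in [(.4773,.255,.143),(.4773,.255,.207),(.4773,.255,.226),(.4713,.255,.143),(.4773,.249,.143)]: print(p,proj(c,p).round(1))
E
```

```text
(0.4773, 0.255, 0.143) [248.9 228.2]
(0.4773, 0.255, 0.207) [246.6 189.9]
(0.4773, 0.255, 0.226) [245.9 178.1]
(0.4713, 0.255, 0.143) [250.9 229.3]
(0.4773, 0.249, 0.143) [252.1 227.3]
```

carry_out([
  {"dx": -20, "dy": -9, "dz": 0, "twist": 0, "fingers": 1},
  {"dx": -55, "dy": -24, "dz": 0, "twist": 0, "fingers": 1},
  {"dx": -90, "dy": -40, "dz": 0, "twist": 0, "fingers": 1},
  {"dx": -125, "dy": -55, "dz": 0, "twist": 0, "fingers": 1},
  {"dx": -160, "dy": -71, "dz": 0, "twist": 0, "fingers": 1},
])

```text
clock: 4.0
eef_pos: [0.4708, 0.078, 0.2002]
tool_rot: [0.555, 0.832, -0.001, -0.001]
ft_force: [-0.3, 0.4, -0.8]
grip_width: 0.0182
grasp_force: 58.7
```

carry_out([
  {"dx": -36, "dy": -16, "dz": 0, "twist": 7, "fingers": 1},
  {"dx": -72, "dy": -32, "dz": 0, "twist": 14, "fingers": 1},
  {"dx": -105, "dy": -47, "dz": 0, "twist": 21, "fingers": 1},
  {"dx": -135, "dy": -60, "dz": 0, "twist": 28, "fingers": 1},
  {"dx": -160, "dy": -71, "dz": 0, "twist": 35, "fingers": 1},
])

```text
clock: 4.42
eef_pos: [0.4665, -0.0976, 0.2003]
tool_rot: [0.782, 0.623, -0.001, -0.001]
ft_force: [0.7, -0.2, -0.4]
grip_width: 0.0184
grasp_force: 58.7
```

```bash
python3 - <<'E'
from t import *
go(*PL[0],.2,YP)
E
```

```text
shift [-151.2   33.8    0.3] twist 44.04 pose [ 0.4665 -0.0976  0.2003] yaw -12.86 w 0.0184 t 4.42 F [ 0.7 -0.2 -0.4] tilt [-3.6e-03  3.0e-04 -1.0e+00] gf 58.7 q6 1.59
```

carry_out([
  {"dx": -35, "dy": 8, "dz": 0, "twist": 7, "fingers": 1},
  {"dx": -70, "dy": 16, "dz": 0, "twist": 14, "fingers": 1},
  {"dx": -105, "dy": 23, "dz": 0, "twist": 21, "fingers": 1},
  {"dx": -135, "dy": 30, "dz": 0, "twist": 28, "fingers": 1},
  {"dx": -151, "dy": 34, "dz": 0, "twist": 35, "fingers": 1},
])

```text
clock: 4.83
eef_pos: [0.4675, -0.2532, 0.2]
tool_rot: [0.933, 0.359, -0.001, -0.001]
ft_force: [0.7, 0.4, -0.3]
grip_width: 0.0183
grasp_force: 58.7
```

carry_out([
  {"dx": 0, "dy": 0, "dz": 0, "twist": 6, "fingers": 1},
  {"dx": 0, "dy": 0, "dz": 0, "twist": 9, "fingers": 1},
  {"dx": 0, "dy": 0, "dz": 0, "twist": 9, "fingers": 1},
  {"dx": 0, "dy": 0, "dz": 0, "twist": 9, "fingers": 1},
  {"dx": 0, "dy": 0, "dz": 0, "twist": 9, "fingers": 1},
])

```text
clock: 5.25
eef_pos: [0.4684, -0.2497, 0.2012]
tool_rot: [0.957, 0.29, -0.001, -0.001]
ft_force: [-0.1, -0.1, -1.2]
grip_width: 0.0183
grasp_force: 58.7
```

```bash
python3 - <<'E'
from t import *
from workcell import camera
c=camera('wrist'); np.savez('w4.npz',**c); cv2.imwrite('pics/w4.png',c['image'][:,:,::-1])
go(*PL[0],.2,YP)
E
```

```text
shift [-3.8  0.8  1.5] twist 0.57 pose [ 0.4686 -0.2497  0.2015] yaw -56.33 w 0.0182 t 5.3 F [0.  0.8 0.6] tilt [-1.3e-03  7.0e-04 -1.0e+00] gf 58.7 q6 2.06
```

View pics/w4.png

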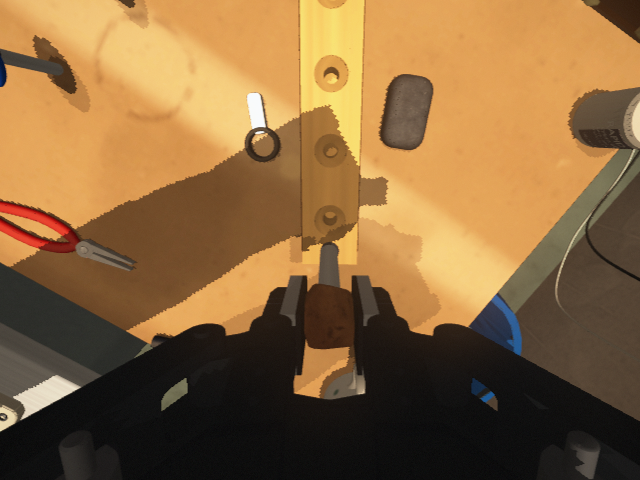

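```bash
python3 - <<'E'
from t import *
c=dict(np.load('w4.npz'))
g=cv2.medianBlur(np.ascontiguousarray(c['image'][:,:,::-1]),3)
for uv in [(330.5,217),(331,150.5),(331.5,73)]:
    p=ray(c,uv,.048); print(uv,p.round(4))
print(np.round(PL,4).tolist())
print('foot',ray(c,(329,249),.141).round(4),proj(c,(.4686,-.2497,.141)))
E
```

```text
(330.5, 217) [ 0.4689 -0.2507  0.048 ]
(331, 150.5) [ 0.5135 -0.2214  0.048 ]
(331.5, 73) [ 0.5605 -0.1905  0.048 ]
[[0.4659, -0.2525], [0.5128, -0.222], [0.5597, -0.1914], [0.6066, -0.1608]]
foot [ 0.4699 -0.2489  0.141 ] [328.89851427 251.48032241]
```

carry_out([
  {"dx": -2.7, "dy": 0.5, "dz": 20, "twist": 0.5, "fingers": 1},
  {"dx": -2.7, "dy": 0.5, "dz": 45, "twist": 0.5, "fingers": 1},
  {"dx": -2.7, "dy": 0.5, "dz": 65, "twist": 0.5, "fingers": 1},
  {"dx": -2.7, "dy": 0.5, "dz": 80, "twist": 0.5, "fingers": 1},
  {"dx": -2.7, "dy": 0.5, "dz": 86, "twist": 0.5, "fingers": 1},
])

```text
clock: 5.72
eef_pos: [0.4654, -0.2509, 0.1137]
tool_rot: [0.958, 0.285, -0.002, -0.002]
ft_force: [-0.3, -0.6, -1.0]
grip_width: 0.0183
grasp_force: 58.7
```

carry_out([
  {"dx": 0, "dy": 0, "dz": 0, "twist": 0, "fingers": 1},
  {"dx": 0, "dy": 0, "dz": 3, "twist": 0, "fingers": 1},
  {"dx": 0, "dy": 0, "dz": 7, "twist": 0, "fingers": 1},
  {"dx": 0, "dy": 0, "dz": 11, "twist": 0, "fingers": 1},
  {"dx": 0, "dy": 0, "dz": 15, "twist": 0, "fingers": 1},
])

```text
clock: 6.13
eef_pos: [0.4675, -0.2524, 0.1018]
tool_rot: [0.959, 0.285, 0.001, 0.001]
ft_force: [-0.1, -0.7, -0.2]
grip_width: 0.0185
grasp_force: 58.7
```

```bash
python3 - <<'E'
from t import *
go(.4667,-.2517,.074,YP)
E
```

```text
shift [-0.3 -1.1 27.8] twist -0.02 pose [ 0.4675 -0.2524  0.1018] yaw -56.91 w 0.0185 t 6.13 F [-0.1 -0.7 -0.2] tilt [ 1.5e-03 -8.0e-04 -1.0e+00] gf 58.7 q6 2.07
```

carry_out([
  {"dx": 0, "dy": 0, "dz": 4, "twist": 0, "fingers": 1},
  {"dx": 0, "dy": 0, "dz": 8, "twist": 0, "fingers": 1},
  {"dx": 0, "dy": 0, "dz": 12, "twist": 0, "fingers": 1},
  {"dx": 0, "dy": 0, "dz": 16, "twist": 0, "fingers": 1},
  {"dx": 0, "dy": 0, "dz": 20, "twist": 0, "fingers": 1},
])

```text
clock: 6.55
eef_pos: [0.467, -0.2522, 0.0809]
tool_rot: [0.959, 0.285, -0.0, -0.0]
ft_force: [0.2, 0.5, -1.1]
grip_width: 0.0179
grasp_force: 58.7
```

carry_out([
  {"dx": 0, "dy": 0, "dz": 2, "twist": 0, "fingers": 1},
  {"dx": 0, "dy": 0, "dz": 4, "twist": 0, "fingers": 1},
  {"dx": 0, "dy": 0, "dz": 6, "twist": 0, "fingers": 1},
  {"dx": 0, "dy": 0, "dz": 7, "twist": 0, "fingers": 1},
  {"dx": 0, "dy": 0, "dz": 7, "twist": 0, "fingers": 1},
])

```text
clock: 6.97
eef_pos: [0.4669, -0.2521, 0.0741]
tool_rot: [0.959, 0.285, -0.0, -0.0]
ft_force: [-0.4, 0.1, -0.8]
grip_width: 0.0179
grasp_force: 58.7
```

```bash
python3 - <<'E'
from t import *
go(.4667,-.2517,.074,YP)
E
```

```text
shift [ 0.1 -0.4  0.1] twist -0.02 pose [ 0.4669 -0.2521  0.0741] yaw -56.92 w 0.0179 t 6.97 F [-0.4  0.1 -0.8] tilt [-3.e-04  1.e-04 -1.e+00] gf 58.7 q6 2.07
```

carry_out([
  {"dx": 0, "dy": 0, "dz": 0, "twist": 0, "fingers": 0},
  {"dx": 0, "dy": 0, "dz": 0, "twist": 0, "fingers": 0},
  {"dx": 0, "dy": 0, "dz": 0, "twist": 0, "fingers": 0},
  {"dx": 0, "dy": 0, "dz": 0, "twist": 0, "fingers": 0},
  {"dx": 0, "dy": 0, "dz": 0, "twist": 0, "fingers": 0},
])

```text
clock: 7.38
eef_pos: [0.4671, -0.2522, 0.0745]
tool_rot: [0.959, 0.285, 0.0, 0.0]
ft_force: [0.3, 0.5, -0.6]
grip_width: 0.0428
grasp_force: 0.0
```

carry_out([
  {"dx": 0, "dy": 0, "dz": -10, "twist": 0, "fingers": 0},
  {"dx": 0, "dy": 0, "dz": -35, "twist": 0, "fingers": 0},
  {"dx": 0, "dy": 0, "dz": -70, "twist": 0, "fingers": 0},
  {"dx": 0, "dy": 0, "dz": -105, "twist": 0, "fingers": 0},
  {"dx": 0, "dy": 0, "dz": -125, "twist": 0, "fingers": 0},
])

```text
clock: 7.8
eef_pos: [0.4683, -0.2528, 0.2042]
tool_rot: [0.959, 0.285, 0.002, 0.002]
ft_force: [2.0, -0.2, -0.6]
grip_width: 0.0425
grasp_force: 0.0
```

```bash
cat >> t.py <<'E'
def legs(x,y,z,yaw):
    """suggest whole calls: per call end shift in its own start axes + twist"""
    o=bot.get_obs(); p=np.array(o['eef_pos']); r=R.from_quat(o['tool_rot']); Y=r.as_matrix()[:,1]; a=np.arctan2(Y[1],Y[0])
    t=-((yaw-a+np.pi/2)%np.pi-np.pi/2); D=np.array([x,y,z])-p; n=int(max(np.ceil(np.linalg.norm(D)/.185),np.ceil(abs(np.degrees(t))/34)))
    for i in range(n):
        b=a-t*i/n; ty=np.array([np.cos(b),np.sin(b),0]); tx=np.array([-ty[1],ty[0],0]); s=D/n*1e3
        print('call',i+1,'dx %.1f dy %.1f dz %.1f twist %.1f'%(s@tx,s@ty,-s[2],np.degrees(t)/n))
E
python3 - <<'E'
from t import *
from workcell import camera
go(*NR[1],.2,YA); legs(*NR[1],.2,YA)
E
```

```text
shift [ 272.8 -365.6    3.1] twist -79.49 pose [ 0.4683 -0.2528  0.2042] yaw -56.92 w 0.0425 t 7.8 F [ 2.  -0.2 -0.6] tilt [ 0.0051 -0.0027 -1.    ] gf 0.0 q6 2.07
call 1 dx 90.9 dy -121.8 dz 1.4 twist -26.5
call 2 dx 135.8 dy -68.5 dz 1.4 twist -26.5
call 3 dx 152.0 dy -0.7 dz 1.4 twist -26.5
```

carry_out([
  {"dx": 18, "dy": -24, "dz": 0, "twist": -5, "fingers": 0},
  {"dx": 36, "dy": -49, "dz": 0, "twist": -10.5, "fingers": 0},
  {"dx": 54, "dy": -73, "dz": 0, "twist": -16, "fingers": 0},
  {"dx": 73, "dy": -97, "dz": 0, "twist": -21, "fingers": 0},
  {"dx": 91, "dy": -122, "dz": 0, "twist": -26.5, "fingers": 0},
])

```text
clock: 8.22
eef_pos: [0.4768, -0.0991, 0.2004]
tool_rot: [0.867, 0.498, 0.001, 0.0]
ft_force: [0.1, 0.2, -0.6]
grip_width: 0.0427
grasp_force: 0.0
```

carry_out([
  {"dx": 27, "dy": -14, "dz": 0, "twist": -5, "fingers": 0},
  {"dx": 54, "dy": -27, "dz": 0, "twist": -10.5, "fingers": 0},
  {"dx": 81, "dy": -41, "dz": 0, "twist": -16, "fingers": 0},
  {"dx": 109, "dy": -55, "dz": 0, "twist": -21, "fingers": 0},
  {"dx": 136, "dy": -68.5, "dz": 0, "twist": -26.5, "fingers": 0},
])

```text
clock: 8.63
eef_pos: [0.4864, 0.0533, 0.2004]
tool_rot: [0.729, 0.684, 0.001, 0.0]
ft_force: [0.3, -0.4, -0.7]
grip_width: 0.0428
grasp_force: 0.0
```

carry_out([
  {"dx": 35, "dy": 0, "dz": 0, "twist": -6, "fingers": 0},
  {"dx": 70, "dy": 0, "dz": 0, "twist": -12, "fingers": 0},
  {"dx": 105, "dy": 0, "dz": 0, "twist": -18, "fingers": 0},
  {"dx": 135, "dy": -0.5, "dz": 0, "twist": -24, "fingers": 0},
  {"dx": 152, "dy": -0.7, "dz": 0, "twist": -26.5, "fingers": 0},
])

```text
clock: 9.05
eef_pos: [0.4961, 0.2068, 0.2002]
tool_rot: [0.552, 0.834, 0.001, 0.0]
ft_force: [0.2, 0.3, 0.1]
grip_width: 0.0428
grasp_force: 0.0
```

carry_out([
  {"dx": 0, "dy": 0, "dz": 0, "twist": 0, "fingers": 0},
  {"dx": 0, "dy": 0, "dz": 0, "twist": 0, "fingers": 0},
  {"dx": 0, "dy": 0, "dz": 0, "twist": 0, "fingers": 0},
  {"dx": 0, "dy": 0, "dz": 0, "twist": 0, "fingers": 0},
  {"dx": 0, "dy": 0, "dz": 0, "twist": 0, "fingers": 0},
])

```text
clock: 9.47
eef_pos: [0.4961, 0.2022, 0.1996]
tool_rot: [0.556, 0.831, -0.0, 0.0]
ft_force: [-0.6, -0.2, 0.9]
grip_width: 0.0427
grasp_force: 0.0
```

```bash
python3 - <<'E'
from t import *
from workcell import camera
go(*NR[1],.066,YA)
c=camera('wrist'); np.savez('w5.npz',**c); cv2.imwrite('pics/w5.png',c['image'][:,:,::-1])
E
```

```text
shift [ -0.3   1.2 133.6] twist -0.12 pose [0.4961 0.2022 0.1996] yaw 22.46 w 0.0427 t 9.47 F [-0.6 -0.2  0.9] tilt [ 1.e-04 -2.e-04 -1.e+00] gf 0.0 q6 1.57
```

View pics/w5.png

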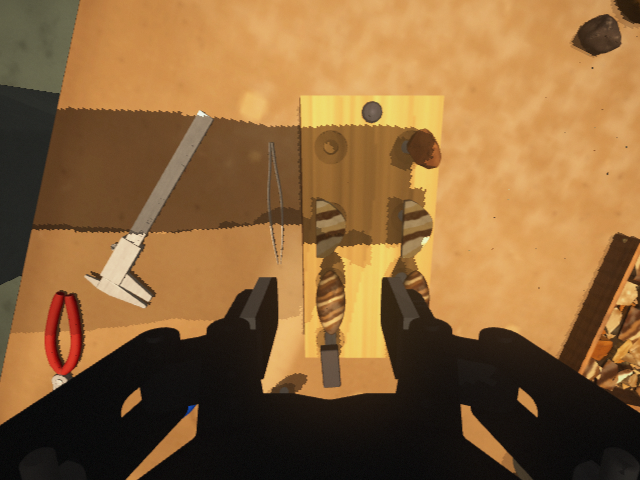

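```bash
python3 - <<'E'
from t import *
c=dict(np.load('w5.npz'))
L=lambda p:(m1.rot(-YA,p[:2]-O)*1e3).round(1)
for n,uv,z in [('hole1',(331,148),.048),('halfm',(330.5,228),.087),('spin',(330,303),.0915),('baton',(332,361),.0912)]: print(n,L(ray(c,uv,z)))
E
```

```text
hole1 [-30.6  83.5]
halfm [-31.2  29.1]
spin [-31.6 -27.1]
baton [-30.2 -76.3]
```

carry_out([
  {"dx": 0, "dy": 1.2, "dz": 20, "twist": 0, "fingers": 0},
  {"dx": 0, "dy": 1.2, "dz": 45, "twist": 0, "fingers": 0},
  {"dx": 0, "dy": 1.2, "dz": 65, "twist": 0, "fingers": 0},
  {"dx": 0, "dy": 1.2, "dz": 80, "twist": 0, "fingers": 0},
  {"dx": 0, "dy": 1.2, "dz": 90, "twist": 0, "fingers": 0},
])

```text
clock: 9.93
eef_pos: [0.4963, 0.2026, 0.1075]
tool_rot: [0.556, 0.831, -0.001, -0.001]
ft_force: [-0.2, -0.7, -0.6]
grip_width: 0.0429
grasp_force: 0.0
```

carry_out([
  {"dx": 0, "dy": 0, "dz": 12, "twist": 0, "fingers": 0},
  {"dx": 0, "dy": 0, "dz": 24, "twist": 0, "fingers": 0},
  {"dx": 0, "dy": 0, "dz": 35, "twist": 0, "fingers": 0},
  {"dx": 0, "dy": 0, "dz": 41, "twist": 0, "fingers": 0},
  {"dx": 0, "dy": 0, "dz": 43, "twist": 0, "fingers": 0},
])

```text
clock: 10.35
eef_pos: [0.4968, 0.2032, 0.0655]
tool_rot: [0.555, 0.832, -0.001, -0.0]
ft_force: [-0.3, 0.8, 0.6]
grip_width: 0.0426
grasp_force: 0.0
```

carry_out([
  {"dx": 0, "dy": 0, "dz": 0, "twist": 0, "fingers": 0},
  {"dx": 0, "dy": 0, "dz": 0, "twist": 0, "fingers": 1},
  {"dx": 0, "dy": 0, "dz": 0, "twist": 0, "fingers": 1},
  {"dx": 0, "dy": 0, "dz": 0, "twist": 0, "fingers": 1},
  {"dx": 0, "dy": 0, "dz": 0, "twist": 0, "fingers": 1},
])

```text
clock: 10.77
eef_pos: [0.4978, 0.2041, 0.0673]
tool_rot: [0.555, 0.832, 0.001, 0.001]
ft_force: [-0.2, -0.8, 4.2]
grip_width: 0.0188
grasp_force: 58.5
```

carry_out([
  {"dx": 0, "dy": 0, "dz": 0, "twist": 0, "fingers": 1},
  {"dx": 0, "dy": 0, "dz": 0, "twist": 0, "fingers": 1},
  {"dx": 0, "dy": 0, "dz": 0, "twist": 0, "fingers": 1},
  {"dx": 0, "dy": 0, "dz": 0, "twist": 0, "fingers": 1},
  {"dx": 0, "dy": 0, "dz": 0, "twist": 0, "fingers": 1},
])

```text
clock: 11.18
eef_pos: [0.4979, 0.2042, 0.0673]
tool_rot: [0.555, 0.832, 0.001, 0.001]
ft_force: [-0.4, -1.3, 6.1]
grip_width: 0.019
grasp_force: 58.8
```

carry_out([
  {"dx": 0, "dy": 0, "dz": -10, "twist": 0, "fingers": 1},
  {"dx": 0, "dy": 0, "dz": -20, "twist": 0, "fingers": 1},
  {"dx": 0, "dy": 0, "dz": -30, "twist": 0, "fingers": 1},
  {"dx": 0, "dy": 0, "dz": -40, "twist": 0, "fingers": 1},
  {"dx": 0, "dy": 0, "dz": -50, "twist": 0, "fingers": 1},
])

```text
clock: 11.6
eef_pos: [0.4973, 0.2039, 0.1176]
tool_rot: [0.555, 0.832, 0.0, 0.0]
ft_force: [0.3, -0.2, 0.1]
grip_width: 0.0182
grasp_force: 58.8
```

carry_out([
  {"dx": 0, "dy": 0, "dz": -20, "twist": 0, "fingers": 1},
  {"dx": 0, "dy": 0, "dz": -45, "twist": 0, "fingers": 1},
  {"dx": 0, "dy": 0, "dz": -70, "twist": 0, "fingers": 1},
  {"dx": 0, "dy": 0, "dz": -82, "twist": 0, "fingers": 1},
  {"dx": 0, "dy": 0, "dz": -83, "twist": 0, "fingers": 1},
])

```text
clock: 12.02
eef_pos: [0.4992, 0.2047, 0.2036]
tool_rot: [0.555, 0.832, 0.003, 0.002]
ft_force: [-0.1, 0.7, -0.5]
grip_width: 0.0188
grasp_force: 58.8
```

```bash
sed -i 's/PL=m1.P/PL=[p+[.0008,.0006] for p in m1.P]/' t.py; python3 - <<'E'
from t import *
from workcell import camera
go(*PL[1],.2,YP); legs(*PL[1],.2,YP)
p=np.array(bot.get_obs()['eef_pos'])
c=camera('scene'); np.savez('s6.npz',**c); f=proj(c,p-[0,0,.0553]); print(f)
u,v=f.astype(int); cv2.imwrite('pics/s6.png',cv2.resize(c['image'][v-80:v+60,u-70:u+70,::-1],None,fx=3,fy=3,interpolation=2))
E
```

```text
shift [-398.9 -150.3    2.5] twist 79.48 pose [0.4992 0.2047 0.2036] yaw 22.58 w 0.0188 t 12.02 F [-0.1  0.7 -0.5] tilt [ 0.0068  0.0028 -1.    ] gf 58.8 q6 1.57
call 1 dx -133.0 dy -50.1 dz 1.2 twist 26.5
call 2 dx -141.3 dy 14.5 dz 1.2 twist 26.5
call 3 dx -120.0 dy 76.0 dz 1.2 twist 26.5
[267.25461426 214.16055773]
```

View pics/s6.png

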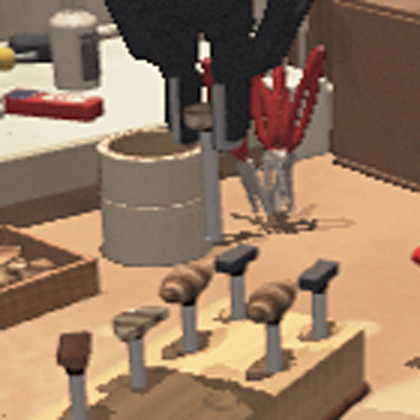

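carry_out([
  {"dx": -20, "dy": -7, "dz": 0, "twist": 4, "fingers": 1},
  {"dx": -47, "dy": -18, "dz": 0, "twist": 9, "fingers": 1},
  {"dx": -75, "dy": -28, "dz": 0, "twist": 15, "fingers": 1},
  {"dx": -104, "dy": -39, "dz": 0, "twist": 21, "fingers": 1},
  {"dx": -133, "dy": -50, "dz": 0, "twist": 26.5, "fingers": 1},
])

```text
clock: 12.48
eef_pos: [0.5009, 0.0606, 0.1979]
tool_rot: [0.732, 0.681, -0.001, -0.001]
ft_force: [-0.3, -0.4, -1.0]
grip_width: 0.0189
grasp_force: 58.8
```

carry_out([
  {"dx": -28, "dy": 3, "dz": 0, "twist": 5, "fingers": 1},
  {"dx": -56, "dy": 6, "dz": 0, "twist": 10.5, "fingers": 1},
  {"dx": -85, "dy": 9, "dz": 0, "twist": 16, "fingers": 1},
  {"dx": -113, "dy": 12, "dz": 0, "twist": 21, "fingers": 1},
  {"dx": -141, "dy": 14.5, "dz": 0, "twist": 26.5, "fingers": 1},
])

```text
clock: 12.9
eef_pos: [0.5058, -0.0811, 0.1979]
tool_rot: [0.869, 0.495, -0.001, -0.001]
ft_force: [0.0, -0.1, -0.4]
grip_width: 0.0184
grasp_force: 58.8
```

carry_out([
  {"dx": -28, "dy": 18, "dz": 0, "twist": 6, "fingers": 1},
  {"dx": -56, "dy": 36, "dz": 0, "twist": 12, "fingers": 1},
  {"dx": -84, "dy": 53, "dz": 0, "twist": 18, "fingers": 1},
  {"dx": -108, "dy": 68, "dz": 0, "twist": 24, "fingers": 1},
  {"dx": -120, "dy": 76, "dz": 0, "twist": 26.5, "fingers": 1},
])

```text
clock: 13.32
eef_pos: [0.5106, -0.2247, 0.1977]
tool_rot: [0.96, 0.281, -0.001, -0.0]
ft_force: [1.2, 0.3, -0.5]
grip_width: 0.0191
grasp_force: 58.8
```

carry_out([
  {"dx": 0, "dy": 0, "dz": 0, "twist": 0, "fingers": 1},
  {"dx": 0, "dy": 0, "dz": 0, "twist": 0, "fingers": 1},
  {"dx": 0, "dy": 0, "dz": 0, "twist": 0, "fingers": 1},
  {"dx": 0, "dy": 0, "dz": 0, "twist": 0, "fingers": 1},
  {"dx": 0, "dy": 0, "dz": 0, "twist": 0, "fingers": 1},
])

```text
clock: 13.73
eef_pos: [0.5118, -0.2204, 0.1993]
tool_rot: [0.958, 0.286, -0.0, -0.0]
ft_force: [0.1, 1.1, -1.4]
grip_width: 0.0188
grasp_force: 58.8
```

```bash
python3 - <<'E'
from t import *
from workcell import camera
go(*PL[1],.068,YP)
c=camera('wrist'); np.savez('w7.npz',**c); cv2.imwrite('pics/w7.png',c['image'][:,:,::-1])
print([proj(c,[*p,.048]).round(1).tolist() for p in PL], 'foot',proj(c,np.array(bot.get_obs()['eef_pos'])-[0,0,.0553]))
E
```

```text
shift [  1.    1.8 131.3] twist 0.12 pose [ 0.5118 -0.2204  0.1993] yaw -56.78 w 0.0188 t 13.73 F [ 0.1  1.1 -1.4] tilt [-3.e-04  4.e-04 -1.e+00] gf 58.8 q6 2.16
[[330.9, 280.4], [331.1, 216.4], [331.3, 145.8], [331.6, 67.7]] foot [328.88429436 254.61561875]
```

View pics/w7.png

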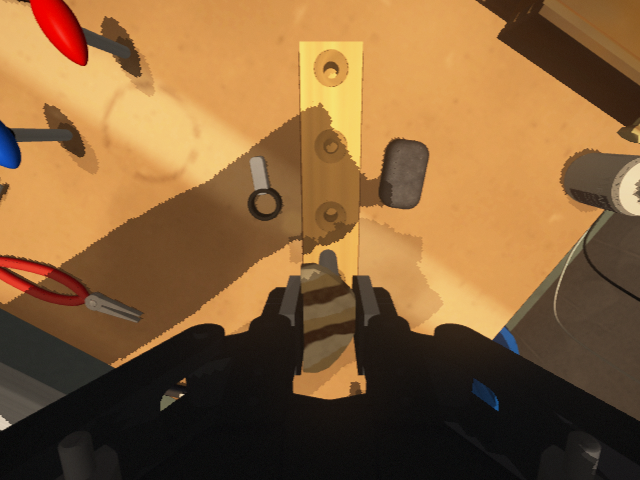

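carry_out([
  {"dx": 1, "dy": 1.8, "dz": 20, "twist": 0, "fingers": 1},
  {"dx": 1, "dy": 1.8, "dz": 45, "twist": 0, "fingers": 1},
  {"dx": 1, "dy": 1.8, "dz": 65, "twist": 0, "fingers": 1},
  {"dx": 1, "dy": 1.8, "dz": 80, "twist": 0, "fingers": 1},
  {"dx": 1, "dy": 1.8, "dz": 86, "twist": 0, "fingers": 1},
])

```text
clock: 14.2
eef_pos: [0.5121, -0.2212, 0.1108]
tool_rot: [0.958, 0.285, -0.002, -0.001]
ft_force: [-0.1, -0.3, -0.8]
grip_width: 0.019
grasp_force: 58.8
```

carry_out([
  {"dx": 0, "dy": 0, "dz": 0, "twist": 0, "fingers": 1},
  {"dx": 0, "dy": 0, "dz": 4, "twist": 0, "fingers": 1},
  {"dx": 0, "dy": 0, "dz": 9, "twist": 0, "fingers": 1},
  {"dx": 0, "dy": 0, "dz": 14, "twist": 0, "fingers": 1},
  {"dx": 0, "dy": 0, "dz": 18, "twist": 0, "fingers": 1},
])

```text
clock: 14.62
eef_pos: [0.5139, -0.2229, 0.0955]
tool_rot: [0.959, 0.285, 0.0, 0.0]
ft_force: [0.1, 0.4, -0.5]
grip_width: 0.0186
grasp_force: 58.8
```

carry_out([
  {"dx": 0, "dy": 0, "dz": 4, "twist": 0, "fingers": 1},
  {"dx": 0, "dy": 0, "dz": 8, "twist": 0, "fingers": 1},
  {"dx": 0, "dy": 0, "dz": 12, "twist": 0, "fingers": 1},
  {"dx": 0, "dy": 0, "dz": 16, "twist": 0, "fingers": 1},
  {"dx": 0, "dy": 0, "dz": 20, "twist": 0, "fingers": 1},
])

```text
clock: 15.03
eef_pos: [0.5136, -0.2224, 0.0749]
tool_rot: [0.959, 0.285, 0.0, -0.0]
ft_force: [0.7, 1.1, 0.9]
grip_width: 0.0188
grasp_force: 59.3
```

carry_out([
  {"dx": 0, "dy": 0, "dz": 2, "twist": 0, "fingers": 1},
  {"dx": 0, "dy": 0, "dz": 4, "twist": 0, "fingers": 1},
  {"dx": 0, "dy": 0, "dz": 6, "twist": 0, "fingers": 1},
  {"dx": 0, "dy": 0, "dz": 6.5, "twist": 0, "fingers": 1},
  {"dx": 0, "dy": 0, "dz": 6.5, "twist": 0, "fingers": 1},
])

```text
clock: 15.45
eef_pos: [0.5135, -0.2225, 0.0686]
tool_rot: [0.959, 0.285, -0.0, -0.0]
ft_force: [0.5, 1.8, -0.6]
grip_width: 0.0184
grasp_force: 59.2
```

Seated height reached (within 1.5 mm). Release, rise, and return for the spindle.

carry_out([
  {"dx": 0, "dy": 0, "dz": 0, "twist": 0, "fingers": 0},
  {"dx": 0, "dy": 0, "dz": 0, "twist": 0, "fingers": 0},
  {"dx": 0, "dy": 0, "dz": 0, "twist": 0, "fingers": 0},
  {"dx": 0, "dy": 0, "dz": 0, "twist": 0, "fingers": 0},
  {"dx": 0, "dy": 0, "dz": 0, "twist": 0, "fingers": 0},
])

```text
clock: 15.87
eef_pos: [0.5135, -0.2231, 0.0689]
tool_rot: [0.959, 0.285, -0.0, 0.0]
ft_force: [0.4, -0.3, -0.4]
grip_width: 0.0427
grasp_force: 0.0
```

carry_out([
  {"dx": 0, "dy": 0, "dz": -10, "twist": 0, "fingers": 0},
  {"dx": 0, "dy": 0, "dz": -35, "twist": 0, "fingers": 0},
  {"dx": 0, "dy": 0, "dz": -70, "twist": 0, "fingers": 0},
  {"dx": 0, "dy": 0, "dz": -105, "twist": 0, "fingers": 0},
  {"dx": 0, "dy": 0, "dz": -131, "twist": 0, "fingers": 0},
])

```text
clock: 16.28
eef_pos: [0.5142, -0.2231, 0.2037]
tool_rot: [0.959, 0.285, 0.001, 0.001]
ft_force: [0.8, -0.2, -0.4]
grip_width: 0.0429
grasp_force: 0.0
```

```bash
python3 - <<'E'
from t import *
go(*NR[2],.2,YA); legs(*NR[2],.2,YA)
E
```

```text
shift [ 207.9 -310.6    3.1] twist -79.49 pose [ 0.5142 -0.2231  0.2037] yaw -56.92 w 0.0429 t 16.28 F [ 0.8 -0.2 -0.4] tilt [ 0.0031 -0.0016 -1.    ] gf 0.0 q6 2.15
call 1 dx 69.3 dy -103.5 dz 1.2 twist -26.5
call 2 dx 108.2 dy -61.7 dz 1.2 twist -26.5
call 3 dx 124.4 dy -7.0 dz 1.2 twist -26.5
```

carry_out([
  {"dx": 14, "dy": -21, "dz": 0, "twist": -5, "fingers": 0},
  {"dx": 28, "dy": -41, "dz": 0, "twist": -10.5, "fingers": 0},
  {"dx": 41, "dy": -62, "dz": 0, "twist": -16, "fingers": 0},
  {"dx": 55, "dy": -83, "dz": 0, "twist": -21, "fingers": 0},
  {"dx": 69, "dy": -103.5, "dz": 0, "twist": -26.5, "fingers": 0},
])

```text
clock: 16.7
eef_pos: [0.5148, -0.0974, 0.2009]
tool_rot: [0.867, 0.499, 0.0, 0.0]
ft_force: [-0.0, -0.2, -0.8]
grip_width: 0.0426
grasp_force: 0.0
```

carry_out([
  {"dx": 22, "dy": -12, "dz": 0, "twist": -5, "fingers": 0},
  {"dx": 43, "dy": -25, "dz": 0, "twist": -10.5, "fingers": 0},
  {"dx": 65, "dy": -37, "dz": 0, "twist": -16, "fingers": 0},
  {"dx": 87, "dy": -49, "dz": 0, "twist": -21, "fingers": 0},
  {"dx": 108, "dy": -62, "dz": 0, "twist": -26.5, "fingers": 0},
])

```text
clock: 17.12
eef_pos: [0.5163, 0.0273, 0.2008]
tool_rot: [0.729, 0.684, 0.0, 0.001]
ft_force: [0.3, 0.3, -0.6]
grip_width: 0.0428
grasp_force: 0.0
```

carry_out([
  {"dx": 30, "dy": -2, "dz": 0, "twist": -6, "fingers": 0},
  {"dx": 60, "dy": -3, "dz": 0, "twist": -12, "fingers": 0},
  {"dx": 90, "dy": -5, "dz": 0, "twist": -18, "fingers": 0},
  {"dx": 113, "dy": -6, "dz": 0, "twist": -24, "fingers": 0},
  {"dx": 124.5, "dy": -7, "dz": 0, "twist": -26.5, "fingers": 0},
])

```text
clock: 17.53
eef_pos: [0.5177, 0.1535, 0.2007]
tool_rot: [0.552, 0.834, 0.001, 0.0]
ft_force: [-0.0, 0.2, 0.5]
grip_width: 0.0424
grasp_force: 0.0
```

carry_out([
  {"dx": 0, "dy": 0, "dz": 10, "twist": 0, "fingers": 0},
  {"dx": 0, "dy": 0, "dz": 30, "twist": 0, "fingers": 0},
  {"dx": 0, "dy": 0, "dz": 50, "twist": 0, "fingers": 0},
  {"dx": 0, "dy": 0, "dz": 60, "twist": 0, "fingers": 0},
  {"dx": 0, "dy": 0, "dz": 60, "twist": 0, "fingers": 0},
])

```text
clock: 17.95
eef_pos: [0.5154, 0.1489, 0.1368]
tool_rot: [0.556, 0.831, -0.003, -0.002]
ft_force: [-0.9, 0.2, 0.3]
grip_width: 0.0427
grasp_force: 0.0
```

```bash
python3 - <<'E'
from t import *
from workcell import camera
go(*NR[2],.071,YA)
c=camera('wrist'); np.savez('w8.npz',**c); im=c['image'][:,:,::-1]; cv2.imwrite('pics/w8.png',im[60:420,180:500])
E
```

```text
shift [ 0.3  4.3 65.8] twist -0.16 pose [0.5154 0.1489 0.1368] yaw 22.42 w 0.0427 t 17.95 F [-0.9  0.2  0.3] tilt [-0.0059 -0.0023 -1.    ] gf 0.0 q6 1.46
```

View pics/w8.png

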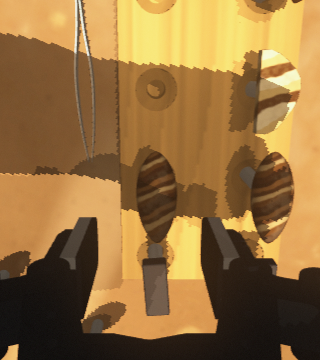

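```bash
python3 - <<'E'
from t import *
c=dict(np.load('w8.npz'))
L=lambda p:(m1.rot(-YA,p[:2]-O)*1e3).round(1)
for n,uv,z in [('hole1',(336,65),.048),('hole2',(335.5,149),.048),('spin',(336,256),.0915),('baton',(336,346),.0912),('spinT',(452,257),.0915)]: print(n,L(ray(c,uv,z)))
print(L(np.array(bot.get_obs()['eef_pos']))); go(*NR[2],.071,YA)
E
```

```text
hole1 [-31.1  75.9]
hole2 [-31.3  28.4]
spin [-31.4 -26. ]
baton [-31.3 -80.6]
spinT [ 30.8 -26.6]
[-33.7 -28.3]
shift [ 0.3  3.  67.5] twist -0.14 pose [0.5165 0.1493 0.1385] yaw 22.44 w 0.0429 t 18.0 F [0.4 0.1 0.6] tilt [-0.0034 -0.0014 -1.    ] gf 0.0 q6 1.46
```

Spindle is where expected (place 3, local −31, −27). Descend, grip, lift.

carry_out([
  {"dx": 0, "dy": 1.5, "dz": 15, "twist": 0, "fingers": 0},
  {"dx": 0, "dy": 1.5, "dz": 35, "twist": 0, "fingers": 0},
  {"dx": 0, "dy": 1.5, "dz": 50, "twist": 0, "fingers": 0},
  {"dx": 0, "dy": 1.5, "dz": 62, "twist": 0, "fingers": 0},
  {"dx": 0, "dy": 1.5, "dz": 68, "twist": 0, "fingers": 0},
])

```text
clock: 18.42
eef_pos: [0.519, 0.1507, 0.0714]
tool_rot: [0.556, 0.831, -0.0, -0.0]
ft_force: [-0.1, -0.0, 0.6]
grip_width: 0.0429
grasp_force: 0.0
```

carry_out([
  {"dx": 0, "dy": 0, "dz": 0, "twist": 0, "fingers": 0},
  {"dx": 0, "dy": 0, "dz": 0, "twist": 0, "fingers": 0},
  {"dx": 0, "dy": 0, "dz": 0, "twist": 0, "fingers": 1},
  {"dx": 0, "dy": 0, "dz": 0, "twist": 0, "fingers": 1},
  {"dx": 0, "dy": 0, "dz": 0, "twist": 0, "fingers": 1},
])

```text
clock: 18.83
eef_pos: [0.5202, 0.1518, 0.0733]
tool_rot: [0.555, 0.832, 0.001, 0.001]
ft_force: [-0.2, -0.2, 3.8]
grip_width: 0.0189
grasp_force: 58.5
```

carry_out([
  {"dx": 0, "dy": 0, "dz": 0, "twist": 0, "fingers": 1},
  {"dx": 0, "dy": 0, "dz": 0, "twist": 0, "fingers": 1},
  {"dx": 0, "dy": 0, "dz": 0, "twist": 0, "fingers": 1},
  {"dx": 0, "dy": 0, "dz": 0, "twist": 0, "fingers": 1},
  {"dx": 0, "dy": 0, "dz": 0, "twist": 0, "fingers": 1},
])

```text
clock: 19.25
eef_pos: [0.5202, 0.1519, 0.0732]
tool_rot: [0.555, 0.832, 0.001, 0.001]
ft_force: [-0.5, -0.5, 6.4]
grip_width: 0.0194
grasp_force: 58.7
```

carry_out([
  {"dx": 0, "dy": 0, "dz": -10, "twist": 0, "fingers": 1},
  {"dx": 0, "dy": 0, "dz": -20, "twist": 0, "fingers": 1},
  {"dx": 0, "dy": 0, "dz": -30, "twist": 0, "fingers": 1},
  {"dx": 0, "dy": 0, "dz": -40, "twist": 0, "fingers": 1},
  {"dx": 0, "dy": 0, "dz": -50, "twist": 0, "fingers": 1},
])

```text
clock: 19.67
eef_pos: [0.5187, 0.1514, 0.123]
tool_rot: [0.555, 0.832, -0.0, -0.0]
ft_force: [-0.3, -0.5, -0.4]
grip_width: 0.0189
grasp_force: 58.9
```

carry_out([
  {"dx": 0, "dy": 0, "dz": -20, "twist": 0, "fingers": 1},
  {"dx": 0, "dy": 0, "dz": -45, "twist": 0, "fingers": 1},
  {"dx": 0, "dy": 0, "dz": -70, "twist": 0, "fingers": 1},
  {"dx": 0, "dy": 0, "dz": -82, "twist": 0, "fingers": 1},
  {"dx": 0, "dy": 0, "dz": -83, "twist": 0, "fingers": 1},
])

```text
clock: 20.08
eef_pos: [0.5207, 0.1519, 0.209]
tool_rot: [0.555, 0.832, 0.003, 0.002]
ft_force: [0.1, -0.3, -1.2]
grip_width: 0.0189
grasp_force: 58.9
```

```bash
python3 - <<'E'
from t import *
from workcell import camera
go(*PL[2],.2,YP); legs(*PL[2],.2,YP)
E
```

```text
shift [-331.7  -94.9    8.6] twist 79.48 pose [0.5207 0.1519 0.209 ] yaw 22.58 w 0.0189 t 20.08 F [ 0.1 -0.3 -1.2] tilt [ 0.0064  0.0019 -1.    ] gf 58.9 q6 1.46
call 1 dx -110.6 dy -31.6 dz 3.0 twist 26.5
call 2 dx -113.1 dy 21.0 dz 3.0 twist 26.5
call 3 dx -91.8 dy 69.2 dz 3.0 twist 26.5
```

carry_out([
  {"dx": -15, "dy": -4, "dz": 0, "twist": 4, "fingers": 1},
  {"dx": -38, "dy": -11, "dz": 0, "twist": 9, "fingers": 1},
  {"dx": -62, "dy": -18, "dz": 0, "twist": 15, "fingers": 1},
  {"dx": -86, "dy": -25, "dz": 0, "twist": 21, "fingers": 1},
  {"dx": -110.5, "dy": -31.5, "dz": 0, "twist": 26.5, "fingers": 1},
])

```text
clock: 20.5
eef_pos: [0.5313, 0.0364, 0.2039]
tool_rot: [0.732, 0.681, -0.001, -0.001]
ft_force: [0.6, -0.2, -2.2]
grip_width: 0.0188
grasp_force: 58.9
```

carry_out([
  {"dx": -23, "dy": 4, "dz": 0, "twist": 5, "fingers": 1},
  {"dx": -45, "dy": 8, "dz": 0, "twist": 10.5, "fingers": 1},
  {"dx": -68, "dy": 13, "dz": 0, "twist": 16, "fingers": 1},
  {"dx": -90, "dy": 17, "dz": 0, "twist": 21, "fingers": 1},
  {"dx": -113, "dy": 21, "dz": 0, "twist": 26.5, "fingers": 1},
])

```text
clock: 20.92
eef_pos: [0.5447, -0.0778, 0.2039]
tool_rot: [0.869, 0.495, -0.001, -0.001]
ft_force: [1.1, 0.7, -0.5]
grip_width: 0.0189
grasp_force: 58.9
```

carry_out([
  {"dx": -22, "dy": 17, "dz": 0, "twist": 6, "fingers": 1},
  {"dx": -44, "dy": 33, "dz": 0, "twist": 12, "fingers": 1},
  {"dx": -65, "dy": 49, "dz": 0, "twist": 18, "fingers": 1},
  {"dx": -83, "dy": 63, "dz": 0, "twist": 24, "fingers": 1},
  {"dx": -92, "dy": 69, "dz": 0, "twist": 26.5, "fingers": 1},
])

```text
clock: 21.33
eef_pos: [0.5578, -0.1938, 0.2035]
tool_rot: [0.96, 0.281, -0.001, -0.0]
ft_force: [1.1, -0.7, -1.5]
grip_width: 0.0191
grasp_force: 58.9
```

carry_out([
  {"dx": 0, "dy": 0, "dz": 0, "twist": 0, "fingers": 1},
  {"dx": 0, "dy": 0, "dz": 0, "twist": 0, "fingers": 1},
  {"dx": 0, "dy": 0, "dz": 0, "twist": 0, "fingers": 1},
  {"dx": 0, "dy": 0, "dz": 0, "twist": 0, "fingers": 1},
  {"dx": 0, "dy": 0, "dz": 0, "twist": 0, "fingers": 1},
])

```text
clock: 21.75
eef_pos: [0.5584, -0.1899, 0.2048]
tool_rot: [0.958, 0.286, -0.0, -0.0]
ft_force: [-0.7, 0.2, -1.0]
grip_width: 0.0189
grasp_force: 58.9
```

```bash
python3 - <<'E'
from t import *
from workcell import camera
go(*PL[2],.074,YP)
c=camera('wrist'); np.savez('w9.npz',**c); cv2.imwrite('pics/w9.png',c['image'][30:400,180:480,::-1])
print([proj(c,[*p,.048]).round(1).tolist() for p in PL], 'foot',proj(c,np.array(bot.get_obs()['eef_pos'])-[0,0,.0612]))
E
```

```text
shift [  1.3   1.9 130.8] twist 0.1 pose [ 0.5584 -0.1899  0.2048] yaw -56.8 w 0.0189 t 21.75 F [-0.7  0.2 -1. ] tilt [-3.e-04  3.e-04 -1.e+00] gf 58.9 q6 2.23
[[330.8, 335.2], [330.9, 277.6], [331.1, 214.6], [331.3, 145.2]] foot [328.86811637 251.37870482]
```

View pics/w9.png

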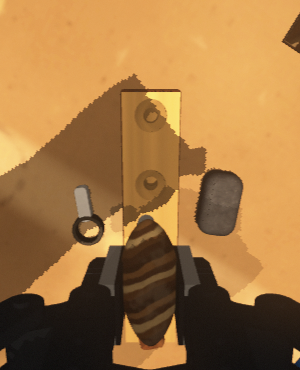

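carry_out([
  {"dx": 1.3, "dy": 1.9, "dz": 20, "twist": 0, "fingers": 1},
  {"dx": 1.3, "dy": 1.9, "dz": 45, "twist": 0, "fingers": 1},
  {"dx": 1.3, "dy": 1.9, "dz": 65, "twist": 0, "fingers": 1},
  {"dx": 1.3, "dy": 1.9, "dz": 80, "twist": 0, "fingers": 1},
  {"dx": 1.3, "dy": 1.9, "dz": 86, "twist": 0, "fingers": 1},
])

```text
clock: 22.22
eef_pos: [0.559, -0.1907, 0.1162]
tool_rot: [0.958, 0.285, -0.002, -0.001]
ft_force: [-0.5, 0.6, -0.6]
grip_width: 0.0188
grasp_force: 58.9
```

carry_out([
  {"dx": 0, "dy": 0, "dz": 0, "twist": 0, "fingers": 1},
  {"dx": 0, "dy": 0, "dz": 4, "twist": 0, "fingers": 1},
  {"dx": 0, "dy": 0, "dz": 9, "twist": 0, "fingers": 1},
  {"dx": 0, "dy": 0, "dz": 14, "twist": 0, "fingers": 1},
  {"dx": 0, "dy": 0, "dz": 18, "twist": 0, "fingers": 1},
])

```text
clock: 22.63
eef_pos: [0.561, -0.1921, 0.1011]
tool_rot: [0.959, 0.285, 0.001, 0.0]
ft_force: [-0.4, 1.2, -0.7]
grip_width: 0.0188
grasp_force: 58.9
```

carry_out([
  {"dx": 0, "dy": 0, "dz": 4, "twist": 0, "fingers": 1},
  {"dx": 0, "dy": 0, "dz": 8, "twist": 0, "fingers": 1},
  {"dx": 0, "dy": 0, "dz": 12, "twist": 0, "fingers": 1},
  {"dx": 0, "dy": 0, "dz": 16, "twist": 0, "fingers": 1},
  {"dx": 0, "dy": 0, "dz": 20, "twist": 0, "fingers": 1},
])

```text
clock: 23.05
eef_pos: [0.5606, -0.192, 0.0804]
tool_rot: [0.959, 0.285, -0.0, -0.0]
ft_force: [0.5, -0.8, -0.4]
grip_width: 0.019
grasp_force: 58.9
```

carry_out([
  {"dx": 0, "dy": 0, "dz": 2, "twist": 0, "fingers": 1},
  {"dx": 0, "dy": 0, "dz": 4, "twist": 0, "fingers": 1},
  {"dx": 0, "dy": 0, "dz": 6, "twist": 0, "fingers": 1},
  {"dx": 0, "dy": 0, "dz": 6.5, "twist": 0, "fingers": 1},
  {"dx": 0, "dy": 0, "dz": 6.5, "twist": 0, "fingers": 1},
])

```text
clock: 23.47
eef_pos: [0.5606, -0.192, 0.0742]
tool_rot: [0.959, 0.285, -0.0, -0.0]
ft_force: [0.1, -0.3, -0.7]
grip_width: 0.019
grasp_force: 58.9
```

carry_out([
  {"dx": 0, "dy": 0, "dz": 0, "twist": 0, "fingers": 0},
  {"dx": 0, "dy": 0, "dz": 0, "twist": 0, "fingers": 0},
  {"dx": 0, "dy": 0, "dz": 0, "twist": 0, "fingers": 0},
  {"dx": 0, "dy": 0, "dz": 0, "twist": 0, "fingers": 0},
  {"dx": 0, "dy": 0, "dz": 0, "twist": 0, "fingers": 0},
])

```text
clock: 23.88
eef_pos: [0.5608, -0.192, 0.0745]
tool_rot: [0.959, 0.285, 0.0, 0.0]
ft_force: [-0.5, 0.2, 0.5]
grip_width: 0.0429
grasp_force: 0.0
```

carry_out([
  {"dx": 0, "dy": 0, "dz": -10, "twist": 0, "fingers": 0},
  {"dx": 0, "dy": 0, "dz": -35, "twist": 0, "fingers": 0},
  {"dx": 0, "dy": 0, "dz": -70, "twist": 0, "fingers": 0},
  {"dx": 0, "dy": 0, "dz": -105, "twist": 0, "fingers": 0},
  {"dx": 0, "dy": 0, "dz": -126, "twist": 0, "fingers": 0},
])

```text
clock: 24.3
eef_pos: [0.5619, -0.1924, 0.2053]
tool_rot: [0.959, 0.285, 0.002, 0.002]
ft_force: [0.8, 0.3, 0.3]
grip_width: 0.0428
grasp_force: 0.0
```

```bash
python3 - <<'E'
from t import *
go(*NR[3],.2,YA); legs(*NR[3],.2,YA)
E
```

```text
shift [ 141.  -255.9    4.6] twist -79.49 pose [ 0.5619 -0.1924  0.2053] yaw -56.92 w 0.0428 t 24.3 F [0.8 0.3 0.3] tilt [ 0.0053 -0.0018 -1.    ] gf 0.0 q6 2.23
call 1 dx 47.0 dy -85.3 dz 1.8 twist -26.5
call 2 dx 80.1 dy -55.4 dz 1.8 twist -26.5
call 3 dx 96.4 dy -13.8 dz 1.8 twist -26.5
```

carry_out([
  {"dx": 9, "dy": -17, "dz": 0, "twist": -5, "fingers": 0},
  {"dx": 19, "dy": -34, "dz": 0, "twist": -10.5, "fingers": 0},
  {"dx": 28, "dy": -51, "dz": 0, "twist": -16, "fingers": 0},
  {"dx": 38, "dy": -68, "dz": 0, "twist": -21, "fingers": 0},
  {"dx": 47, "dy": -85, "dz": 0, "twist": -26.5, "fingers": 0},
])

```text
clock: 24.72
eef_pos: [0.5537, -0.0943, 0.2014]
tool_rot: [0.867, 0.499, 0.001, 0.0]
ft_force: [-0.0, 0.2, -0.4]
grip_width: 0.0429
grasp_force: 0.0
```

carry_out([
  {"dx": 16, "dy": -11, "dz": 0, "twist": -5, "fingers": 0},
  {"dx": 32, "dy": -22, "dz": 0, "twist": -10.5, "fingers": 0},
  {"dx": 48, "dy": -33, "dz": 0, "twist": -16, "fingers": 0},
  {"dx": 64, "dy": -44, "dz": 0, "twist": -21, "fingers": 0},
  {"dx": 80, "dy": -55.5, "dz": 0, "twist": -26.5, "fingers": 0},
])

```text
clock: 25.13
eef_pos: [0.5463, 0.0029, 0.2013]
tool_rot: [0.729, 0.684, 0.0, 0.0]
ft_force: [0.3, -0.3, 0.2]
grip_width: 0.0424
grasp_force: 0.0
```

carry_out([
  {"dx": 22, "dy": -3, "dz": 0, "twist": -6, "fingers": 0},
  {"dx": 45, "dy": -6, "dz": 0, "twist": -12, "fingers": 0},
  {"dx": 68, "dy": -9, "dz": 0, "twist": -18, "fingers": 0},
  {"dx": 87, "dy": -11, "dz": 0, "twist": -24, "fingers": 0},
  {"dx": 96, "dy": -12.5, "dz": 0, "twist": -26.5, "fingers": 0},
])

```text
clock: 25.55
eef_pos: [0.5403, 0.1009, 0.2013]
tool_rot: [0.552, 0.834, 0.001, 0.0]
ft_force: [-0.9, -0.5, 0.2]
grip_width: 0.0427
grasp_force: 0.0
```

carry_out([
  {"dx": 0, "dy": 0, "dz": 10, "twist": 0, "fingers": 0},
  {"dx": 0, "dy": 0, "dz": 30, "twist": 0, "fingers": 0},
  {"dx": 0, "dy": 0, "dz": 50, "twist": 0, "fingers": 0},
  {"dx": 0, "dy": 0, "dz": 60, "twist": 0, "fingers": 0},
  {"dx": 0, "dy": 0, "dz": 60, "twist": 0, "fingers": 0},
])

```text
clock: 25.97
eef_pos: [0.5382, 0.0975, 0.1375]
tool_rot: [0.556, 0.831, -0.002, -0.002]
ft_force: [-0.6, 0.4, -0.4]
grip_width: 0.0428
grasp_force: 0.0
```

carry_out([
  {"dx": 0, "dy": 0, "dz": 0, "twist": 0, "fingers": 0},
  {"dx": 0, "dy": 0, "dz": 0, "twist": 0, "fingers": 0},
  {"dx": 0, "dy": 0, "dz": 0, "twist": 0, "fingers": 0},
  {"dx": 0, "dy": 0, "dz": 0, "twist": 0, "fingers": 0},
  {"dx": 0, "dy": 0, "dz": 0, "twist": 0, "fingers": 0},
])

```text
clock: 26.38
eef_pos: [0.5409, 0.0986, 0.1412]
tool_rot: [0.555, 0.832, 0.001, 0.001]
ft_force: [0.5, -0.1, 0.0]
grip_width: 0.0423
grasp_force: 0.0
```

```bash
python3 - <<'E'
from t import *
from workcell import camera
go(*NR[3],.066,YA)
c=camera('wrist'); np.savez('w10.npz',**c); im=c['image'][:,:,::-1]; cv2.imwrite('pics/w10.png',im[60:420,180:500])
E
```

```text
shift [ 0.6 -0.5 75.2] twist -0.01 pose [0.5409 0.0986 0.1412] yaw 22.57 w 0.0423 t 26.38 F [ 0.5 -0.1  0. ] tilt [ 1.7e-03  3.0e-04 -1.0e+00] gf 0.0 q6 1.36
```

View pics/w10.png

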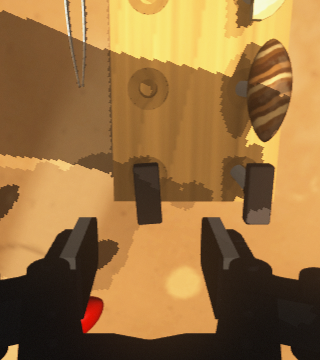

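```bash
python3 - <<'E'
from t import *
c=dict(np.load('w10.npz'))
L=lambda p:(m1.rot(-YA,p[:2]-O)*1e3).round(1)
for n,uv,z in [('hole3',(328,148),.048),('baton',(327.5,252),.091),('batonT',(438,252),.091)]: print(n,L(ray(c,uv,z)))
E
```

```text
hole3 [-31.1 -27.4]
baton [-31.4 -81.6]
batonT [ 29.3 -81.6]
```

carry_out([
  {"dx": 0, "dy": 0, "dz": 15, "twist": 0, "fingers": 0},
  {"dx": 0, "dy": 0, "dz": 35, "twist": 0, "fingers": 0},
  {"dx": 0, "dy": 0, "dz": 55, "twist": 0, "fingers": 0},
  {"dx": 0, "dy": 0, "dz": 67, "twist": 0, "fingers": 0},
  {"dx": 0, "dy": 0, "dz": 73, "twist": 0, "fingers": 0},
])

```text
clock: 26.85
eef_pos: [0.539, 0.0984, 0.0655]
tool_rot: [0.555, 0.832, -0.001, -0.001]
ft_force: [-0.1, -0.1, -0.1]
grip_width: 0.0428
grasp_force: 0.0
```

carry_out([
  {"dx": 0, "dy": 0, "dz": 0, "twist": 0, "fingers": 0},
  {"dx": 0, "dy": 0, "dz": 0, "twist": 0, "fingers": 0},
  {"dx": 0, "dy": 0, "dz": 0, "twist": 0, "fingers": 1},
  {"dx": 0, "dy": 0, "dz": 0, "twist": 0, "fingers": 1},
  {"dx": 0, "dy": 0, "dz": 0, "twist": 0, "fingers": 1},
])

```text
clock: 27.27
eef_pos: [0.5413, 0.0988, 0.0686]
tool_rot: [0.555, 0.832, 0.001, 0.001]
ft_force: [-0.3, 0.6, 2.4]
grip_width: 0.0127
grasp_force: 58.4
```

carry_out([
  {"dx": 0, "dy": 0, "dz": 0, "twist": 0, "fingers": 1},
  {"dx": 0, "dy": 0, "dz": 0, "twist": 0, "fingers": 1},
  {"dx": 0, "dy": 0, "dz": 0, "twist": 0, "fingers": 1},
  {"dx": 0, "dy": 0, "dz": 0, "twist": 0, "fingers": 1},
  {"dx": 0, "dy": 0, "dz": 0, "twist": 0, "fingers": 1},
])

```text
clock: 27.68
eef_pos: [0.5413, 0.0987, 0.0685]
tool_rot: [0.555, 0.832, 0.001, 0.001]
ft_force: [-0.7, -1.2, 6.5]
grip_width: 0.0129
grasp_force: 58.8
```

carry_out([
  {"dx": 0, "dy": 0, "dz": -10, "twist": 0, "fingers": 1},
  {"dx": 0, "dy": 0, "dz": -20, "twist": 0, "fingers": 1},
  {"dx": 0, "dy": 0, "dz": -30, "twist": 0, "fingers": 1},
  {"dx": 0, "dy": 0, "dz": -40, "twist": 0, "fingers": 1},
  {"dx": 0, "dy": 0, "dz": -50, "twist": 0, "fingers": 1},
])

```text
clock: 28.1
eef_pos: [0.5403, 0.0986, 0.1186]
tool_rot: [0.555, 0.832, 0.0, 0.0]
ft_force: [0.1, -0.5, -1.2]
grip_width: 0.0125
grasp_force: 58.8
```

carry_out([
  {"dx": 0, "dy": 0, "dz": -20, "twist": 0, "fingers": 1},
  {"dx": 0, "dy": 0, "dz": -45, "twist": 0, "fingers": 1},
  {"dx": 0, "dy": 0, "dz": -70, "twist": 0, "fingers": 1},
  {"dx": 0, "dy": 0, "dz": -82, "twist": 0, "fingers": 1},
  {"dx": 0, "dy": 0, "dz": -83, "twist": 0, "fingers": 1},
])

```text
clock: 28.52
eef_pos: [0.5423, 0.099, 0.2047]
tool_rot: [0.555, 0.832, 0.003, 0.003]
ft_force: [0.3, 0.1, -0.4]
grip_width: 0.0128
grasp_force: 58.8
```

```bash
python3 - <<'E'
from t import *
go(*PL[3],.2,YP); legs(*PL[3],.2,YP)
E
```

```text
shift [-264.3  -39.5    4.8] twist 79.48 pose [0.5423 0.099  0.2047] yaw 22.58 w 0.0128 t 28.52 F [ 0.3  0.1 -0.4] tilt [ 0.0071  0.0013 -1.    ] gf 58.8 q6 1.36
call 1 dx -88.1 dy -13.2 dz 1.6 twist 26.5
call 2 dx -84.7 dy 27.5 dz 1.6 twist 26.5
call 3 dx -63.5 dy 62.4 dz 1.6 twist 26.5
```

carry_out([
  {"dx": -14, "dy": -2, "dz": 0, "twist": 4, "fingers": 1},
  {"dx": -32, "dy": -5, "dz": 0, "twist": 9, "fingers": 1},
  {"dx": -51, "dy": -8, "dz": 0, "twist": 15, "fingers": 1},
  {"dx": -70, "dy": -10.5, "dz": 0, "twist": 21, "fingers": 1},
  {"dx": -88, "dy": -13, "dz": 0, "twist": 26.5, "fingers": 1},
])

```text
clock: 28.93
eef_pos: [0.5615, 0.0115, 0.1994]
tool_rot: [0.733, 0.681, -0.001, -0.001]
ft_force: [0.6, -0.7, -0.9]
grip_width: 0.0127
grasp_force: 58.8
```

carry_out([
  {"dx": -17, "dy": 5, "dz": 0, "twist": 5, "fingers": 1},
  {"dx": -34, "dy": 11, "dz": 0, "twist": 10.5, "fingers": 1},
  {"dx": -51, "dy": 16, "dz": 0, "twist": 16, "fingers": 1},
  {"dx": -68, "dy": 22, "dz": 0, "twist": 21, "fingers": 1},
  {"dx": -84.5, "dy": 27.5, "dz": 0, "twist": 26.5, "fingers": 1},
])

```text
clock: 29.35
eef_pos: [0.5832, -0.0747, 0.1993]
tool_rot: [0.869, 0.495, -0.001, -0.001]
ft_force: [0.2, -0.0, -0.4]
grip_width: 0.013
grasp_force: 58.8
```

carry_out([
  {"dx": -15, "dy": 15, "dz": 0, "twist": 6, "fingers": 1},
  {"dx": -30, "dy": 30, "dz": 0, "twist": 12, "fingers": 1},
  {"dx": -45, "dy": 45, "dz": 0, "twist": 18, "fingers": 1},
  {"dx": -57, "dy": 57, "dz": 0, "twist": 24, "fingers": 1},
  {"dx": -63, "dy": 63, "dz": 0, "twist": 26.5, "fingers": 1},
])

```text
clock: 29.77
eef_pos: [0.6058, -0.1622, 0.199]
tool_rot: [0.96, 0.282, -0.001, -0.0]
ft_force: [0.3, 0.0, -0.9]
grip_width: 0.0129
grasp_force: 58.8
```

carry_out([
  {"dx": 0, "dy": 0, "dz": 0, "twist": 0, "fingers": 1},
  {"dx": 0, "dy": 0, "dz": 0, "twist": 0, "fingers": 1},
  {"dx": 0, "dy": 0, "dz": 0, "twist": 0, "fingers": 1},
  {"dx": 0, "dy": 0, "dz": 0, "twist": 0, "fingers": 1},
  {"dx": 0, "dy": 0, "dz": 0, "twist": 0, "fingers": 1},
])

```text
clock: 30.18
eef_pos: [0.6061, -0.1591, 0.2004]
tool_rot: [0.958, 0.286, -0.0, -0.0]
ft_force: [0.0, 0.3, -1.6]
grip_width: 0.0129
grasp_force: 58.8
```

```bash
python3 - <<'E'
from t import *
from workcell import camera
go(*PL[3],.069,YP)
c=camera('wrist'); np.savez('w11.npz',**c)
h=proj(c,[*PL[3],.048]); print('pred hole4',h,'foot',proj(c,np.array(bot.get_obs()['eef_pos'])-[0,0,.0565]))
# darkest blob (hole) near the prediction
g=cv2.GaussianBlur(cv2.cvtColor(c['image'],cv2.COLOR_RGB2GRAY),(0,0),1)
u,v=h.round().astype(int); w=g[v-30:v+25,u-28:u+28]; m=(w<np.percentile(w,6)).astype(np.uint8)
n,l,s,ce=cv2.connectedComponentsWithStats(m)
print([(s[i,4],(ce[i]+[u-28,v-30]).round(1).tolist()) for i in range(1,n) if s[i,4]>8])
im=c['image'];print([im[y,u].tolist() for y in range(v-30,v+30,4)])
# block outline rows: left/right edges of the pale wood by saturation/hue
hs=cv2.cvtColor(im,cv2.COLOR_RGB2HSV); wood=(hs[...,0]>=18)&(hs[...,0]<32)&(hs[...,2]>70)
for y in range(v-25,v+20,8):
    x=np.where(wood[y,270:400])[0]+270; print(y,x.min() if len(x) else None,x.max() if len(x) else None,len(x))
E
```

```text
shift [  0.5   1.6 131.4] twist 0.08 pose [ 0.6061 -0.1591  0.2004] yaw -56.82 w 0.0129 t 30.18 F [ 0.   0.3 -1.6] tilt [-2.e-04  2.e-04 -1.e+00] gf 58.8 q6 2.31
pred hole4 [330.86403645 216.59505265] foot [328.72466304 253.87400081]
[(np.int32(174), [330.3, 188.4])]
[[79, 44, 21], [106, 71, 37], [139, 97, 47], [176, 122, 60], [134, 92, 46], [128, 87, 44], [165, 115, 57], [104, 72, 36], [108, 74, 37], [144, 100, 48], [151, 104, 52], [141, 96, 48], [122, 84, 42], [126, 85, 44], [123, 85, 44]]
192 387 399 10
200 386 399 13
208 379 399 18
216 384 399 7
224 357 383 3
232 349 357 9
```

```bash
python3 - <<'E'
from h import *
for n in ['w11']:
    c=dict(np.load(n+'.npz')); im=c['image']; hs=cv2.cvtColor(im,cv2.COLOR_RGB2HSV)
    m=((hs[...,1]<70)&(hs[...,2]>50)).astype(np.uint8)
    for y in range(236,292,3):
        x=np.where(m[y,310:350])[0]+310; print(y,len(x),(x.min(),x.max()) if len(x) else '',im[y,329].tolist())
E
```

```text
236 0  [122, 83, 43]
239 0  [120, 82, 41]
242 0  [119, 81, 40]
245 0  [230, 173, 94]
248 7 (np.int64(324), np.int64(331)) [99, 85, 72]
251 8 (np.int64(324), np.int64(333)) [98, 85, 71]
254 8 (np.int64(320), np.int64(332)) [100, 86, 73]
257 8 (np.int64(321), np.int64(335)) [98, 86, 71]
260 11 (np.int64(320), np.int64(334)) [99, 86, 72]
263 11 (np.int64(321), np.int64(335)) [101, 88, 74]
266 14 (np.int64(320), np.int64(334)) [98, 84, 71]
269 0  [52, 41, 31]
272 0  [47, 34, 25]
275 0  [46, 34, 26]
278 0  [56, 43, 35]
281 0  [56, 43, 33]
284 0  [57, 44, 33]
287 0  [54, 41, 31]
290 0  [54, 40, 33]
```

carry_out([
  {"dx": 0.3, "dy": 1.6, "dz": 20, "twist": 0, "fingers": 1},
  {"dx": 0.3, "dy": 1.6, "dz": 45, "twist": 0, "fingers": 1},
  {"dx": 0.3, "dy": 1.6, "dz": 65, "twist": 0, "fingers": 1},
  {"dx": 0.3, "dy": 1.6, "dz": 80, "twist": 0, "fingers": 1},
  {"dx": 0.3, "dy": 1.6, "dz": 86, "twist": 0, "fingers": 1},
])

```text
clock: 30.65
eef_pos: [0.6056, -0.1602, 0.1115]
tool_rot: [0.958, 0.285, -0.002, -0.001]
ft_force: [-0.4, 0.4, -0.7]
grip_width: 0.013
grasp_force: 58.8
```

carry_out([
  {"dx": 0, "dy": 0, "dz": 0, "twist": 0, "fingers": 1},
  {"dx": 0, "dy": 0, "dz": 4, "twist": 0, "fingers": 1},
  {"dx": 0, "dy": 0, "dz": 9, "twist": 0, "fingers": 1},
  {"dx": 0, "dy": 0, "dz": 14, "twist": 0, "fingers": 1},
  {"dx": 0, "dy": 0, "dz": 18, "twist": 0, "fingers": 1},
])

```text
clock: 31.07
eef_pos: [0.6078, -0.1613, 0.0966]
tool_rot: [0.959, 0.285, 0.001, 0.0]
ft_force: [-0.8, 0.1, -1.2]
grip_width: 0.0129
grasp_force: 58.8
```

carry_out([
  {"dx": 0, "dy": 0, "dz": 4, "twist": 0, "fingers": 1},
  {"dx": 0, "dy": 0, "dz": 8, "twist": 0, "fingers": 1},
  {"dx": 0, "dy": 0, "dz": 12, "twist": 0, "fingers": 1},
  {"dx": 0, "dy": 0, "dz": 16, "twist": 0, "fingers": 1},
  {"dx": 0, "dy": 0, "dz": 20, "twist": 0, "fingers": 1},
])

```text
clock: 31.48
eef_pos: [0.6073, -0.1613, 0.0759]
tool_rot: [0.959, 0.285, -0.0, -0.0]
ft_force: [0.2, -0.8, -0.9]
grip_width: 0.0126
grasp_force: 58.8
```

carry_out([
  {"dx": 0, "dy": 0, "dz": 2, "twist": 0, "fingers": 1},
  {"dx": 0, "dy": 0, "dz": 4, "twist": 0, "fingers": 1},
  {"dx": 0, "dy": 0, "dz": 6, "twist": 0, "fingers": 1},
  {"dx": 0, "dy": 0, "dz": 6.5, "twist": 0, "fingers": 1},
  {"dx": 0, "dy": 0, "dz": 6.5, "twist": 0, "fingers": 1},
])

```text
clock: 31.9
eef_pos: [0.6073, -0.1612, 0.0697]
tool_rot: [0.959, 0.285, -0.0, -0.0]
ft_force: [0.1, 0.1, 0.3]
grip_width: 0.0127
grasp_force: 58.8
```

Release, rise, and move clear (towards the robot's centre) to check with the top camera.

carry_out([
  {"dx": 0, "dy": 0, "dz": 0, "twist": 0, "fingers": 0},
  {"dx": 0, "dy": 0, "dz": 0, "twist": 0, "fingers": 0},
  {"dx": 0, "dy": 0, "dz": 0, "twist": 0, "fingers": 0},
  {"dx": 0, "dy": 0, "dz": 0, "twist": 0, "fingers": 0},
  {"dx": 0, "dy": 0, "dz": 0, "twist": 0, "fingers": 0},
])

```text
clock: 32.32
eef_pos: [0.6075, -0.1613, 0.07]
tool_rot: [0.959, 0.285, 0.0, 0.0]
ft_force: [0.5, 0.0, 0.9]
grip_width: 0.0427
grasp_force: 0.0
```

carry_out([
  {"dx": 0, "dy": 0, "dz": -10, "twist": 0, "fingers": 0},
  {"dx": 0, "dy": 0, "dz": -35, "twist": 0, "fingers": 0},
  {"dx": 0, "dy": 0, "dz": -70, "twist": 0, "fingers": 0},
  {"dx": 0, "dy": 0, "dz": -105, "twist": 0, "fingers": 0},
  {"dx": 0, "dy": 0, "dz": -130, "twist": 0, "fingers": 0},
])

```text
clock: 32.73
eef_pos: [0.6082, -0.1615, 0.2041]
tool_rot: [0.959, 0.285, 0.002, 0.001]
ft_force: [0.3, -0.3, 0.6]
grip_width: 0.0431
grasp_force: 0.0
```

```bash
python3 - <<'E'
from t import *
legs(.33,.02,.25,bot and -.3)
E
```

```text
call 1 dx -67.0 dy -151.9 dz -22.9 twist -19.9
call 2 dx -11.4 dy -165.7 dz -22.9 twist -19.9
```

carry_out([
  {"dx": -13, "dy": -30, "dz": -5, "twist": -4, "fingers": 0},
  {"dx": -27, "dy": -61, "dz": -9, "twist": -8, "fingers": 0},
  {"dx": -40, "dy": -91, "dz": -14, "twist": -12, "fingers": 0},
  {"dx": -54, "dy": -121, "dz": -18, "twist": -16, "fingers": 0},
  {"dx": -67, "dy": -152, "dz": -23, "twist": -20, "fingers": 0},
])

```text
clock: 33.15
eef_pos: [0.4668, -0.0699, 0.2237]
tool_rot: [0.894, 0.448, 0.0, 0.0]
ft_force: [-0.3, 0.4, 1.3]
grip_width: 0.0428
grasp_force: 0.0
```

carry_out([
  {"dx": -2, "dy": -33, "dz": -5, "twist": -4, "fingers": 0},
  {"dx": -5, "dy": -66, "dz": -10, "twist": -8, "fingers": 0},
  {"dx": -7, "dy": -99, "dz": -15, "twist": -12, "fingers": 0},
  {"dx": -9, "dy": -132, "dz": -20, "twist": -16, "fingers": 0},
  {"dx": -11, "dy": -160, "dz": -23, "twist": -20, "fingers": 0},
])

```text
clock: 33.57
eef_pos: [0.332, 0.0176, 0.2471]
tool_rot: [0.802, 0.597, 0.001, 0.0]
ft_force: [-0.0, -0.1, 0.3]
grip_width: 0.0426
grasp_force: 0.0
```

carry_out([
  {"dx": 0, "dy": 0, "dz": 0, "twist": 0, "fingers": 0},
  {"dx": 0, "dy": 0, "dz": 0, "twist": 0, "fingers": 0},
  {"dx": 0, "dy": 0, "dz": 0, "twist": 0, "fingers": 0},
  {"dx": 0, "dy": 0, "dz": 0, "twist": 0, "fingers": 0},
  {"dx": 0, "dy": 0, "dz": 0, "twist": 0, "fingers": 0},
])

```text
clock: 33.98
eef_pos: [0.3344, 0.0165, 0.2458]
tool_rot: [0.804, 0.595, -0.0, 0.0]
ft_force: [0.6, 0.1, 0.9]
grip_width: 0.0425
grasp_force: 0.0
```

```bash
python3 - <<'E'
from t import *
from workcell import camera
c=camera('top'); np.savez('top1.npz',**c); c0=dict(np.load('top0.npz'))
d=cv2.absdiff(c['image'],c0['image']).max(2)
m=cv2.morphologyEx((d>45).astype(np.uint8),cv2.MORPH_CLOSE,np.ones((5,5)))
n,l,s,ce=cv2.connectedComponentsWithStats(m)
for i in range(1,n):
    if s[i,4]>25: print(s[i].tolist(),ce[i].round(1))
# stone in each hole: compare with projected expected stone centre
for k,p,z in zip(['jasper','halfmoon','spindle','baton'],PL,[.0955,.087,.0955,.09]): print(k,'expect',proj(c,[*p,z]).round(1))
FR=[O+m1.rot(YA,(.031,y)) for y in (.084,.028,-.028,-.084)]
for p in FR:
    u,v=proj(c,[*p,.095]).round().astype(int); print('twin diff',d[v-15:v+15,u-15:u+15].mean().round(1))
E
```

```text
[410, 189, 23, 24, 299] [420.7 200.7]
[426, 213, 27, 27, 492] [438.9 226.2]
[266, 231, 22, 18, 238] [277.1 240. ]
[207, 243, 56, 33, 711] [234.3 258.7]
[443, 243, 25, 23, 391] [456.3 253.2]
[178, 269, 21, 17, 240] [188.2 277.4]
[465, 271, 25, 14, 254] [476.8 277.9]
[249, 315, 225, 165, 22102] [351.8 410. ]
jasper expect [482.1 277.2]
halfmoon expect [460.9 250.9]
spindle expect [443.2 223.7]
baton expect [423.5 198.4]
twin diff 8.1
twin diff 8.3
twin diff 7.8
twin diff 7.9
```

```bash
python3 - <<'E'
from t import *
from workcell import camera
c=camera('scene'); c0=dict(np.load('scene0.npz'))
d=cv2.absdiff(c['image'],c0['image']).max(2)[150:250,340:500]
n,l,s,ce=cv2.connectedComponentsWithStats((d>40).astype(np.uint8))
for i in range(1,n):
    if s[i,4]>15: print((s[i]+[340,150,0,0,0]).tolist())
for k,p,z in zip(['jasper','halfmoon','spindle','baton'],PL,[.101,.089,.101,.091]):
    print(k,'top',proj(c,[*p,z]).round(1),'if 5mm high',proj(c,[*p,z+.005]).round(1))
o=bot.get_obs(); print(o['clock'])
E
```

```text
[408, 150, 13, 4, 44]
[424, 150, 3, 11, 17]
[428, 150, 12, 9, 93]
[365, 187, 19, 21, 158]
[385, 186, 27, 25, 272]
[411, 192, 24, 22, 201]
[440, 193, 17, 23, 171]
jasper top [449.3 191.1] if 5mm high [449.5 188.9]
halfmoon top [423.  193.9] if 5mm high [423.2 191.7]
spindle top [398.4 186.5] if 5mm high [398.5 184.3]
baton top [373.8 188.4] if 5mm high [373.9 186.3]
34.0833
```

```bash
python3 -c "
from workcell import job_done
print(job_done())"
```

```text
the job is handed in; nothing more can be done
None
```

I set all four near-row dops in the polishing block in twin order: jasper at place 1 (the stud end), halfmoon at 2, spindle at 3 and baton at 4. The final camera checks show each at its seated height and the twins unmoved, and I handed the job in at about 34 s; no verdict came back.

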